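Gauge the bored butt blocks and sort out the rejects

ROBOT

A 6-joint arm with a two-finger parallel gripper is mounted at the origin on the work surface. World frame = base frame: x ahead of the robot, y to its left, z up, the work surface at z = 0. Lengths are in m, angles in degrees, forces in N, time in s.
With the tool pointing down it reaches from about 0.3 to 0.775 m from the base axis. Payload 14.6 kg.
Tool frame: the origin (TCP) lies midway between the tips of the shut fingers; the grasp point (between the pads) lies 19 mm behind it (grasp_offset is the distance from the TCP to the grasp point, in m); z points along the fingers, y is the direction in which the jaws open and shut (so a half turn about z gives the same grasp; the last joint's range is limited). The gripper opens to 85 mm and grips with 20 to 120 N. Pads are 22 mm wide; open, the fingers measure 114 mm over their backs; the gripper's body (76 mm by 85 mm) begins 54 mm behind the grasp point. The pads swing forward as they close: fully open they stand 13 mm farther back than shut.
Start: joints at [-75.779, 17.183, 87.147, -0, 75.671, -3.816], TCP at [0.17, -0.523, 0.231] pointing down, gripper open.
Joint ranges: [-173.82, 173.82], [-45.26, 126.66], [13.44, 144.39], [-59.66, 239.66], [0, 175.72], [-146.38, 146.38]. Speed limits (degrees/s): [127.2, 127.2, 147.25, 180, 180, 180].

INTERFACE

Orientations are given as [roll, pitch, yaw] about the fixed x, y, z axes, in that order (R = Rz(yaw) Ry(pitch) Rx(roll)).
In Python, from station import get_obs, grab_frame, hand_in, grasp_offset gives the robot as it stands. The module is installed in compiled form; this text tells all that it offers.
- The arm moves only by the tool send_rows, never from a script. Its argument "motion" is one flat list of numbers, 7 for each row, row after row: the shift along the tool's x, y, z in cm, then the turn, a rotation vector about the tool's x, y, z in rad, then the closure, from -1 (fully open) to 1 (shut). In form: [tx, ty, tz, rx, ry, rz, gripper, tx, ty, tz, rx, ry, rz, gripper, ...]. A call has 1 to 20 rows; each row shifts and turns the commanded pose from where the row before left it, along the tool's axes as they then stand; what a row does not reach is not made up. A row lasts 1/8 s, in which the tool goes at most 62.5 mm and 10.7 degrees, less where a joint would pass 70% of its speed; a pose out of reach is approached as far as the arm can. A call is refused whole if a number of a shift passes 6.25 or a number of a turn 0.188, either way. A call with a gripper value outside its range is refused whole. The fingers move at their own pace and stop on an object; "grip_force" is the grip in N (left out, the last holds). Time passes only in rows, so rows that do not move let the fingers close. It gives the time, the measured TCP pose, the force and the opening at its end, in the units of the state.
- get_obs(): the state, without advancing time (a new reading comes with each control period).
- grab_frame(name): name is "scene" or "top" or "wrist"; returns a dict with "color" (400x640x3 uint8, red, green, blue), "depth" (400x640 float32, m along the optical axis (not along the pixel's ray), 0 where there is no reading), "fx", "fy", "cx", "cy" (pixels), "k1" (the pictures are not rectified: a ray, as slopes to the right and down, at radius r is drawn at 1 + k1 r^2 times it, then the intrinsics apply), "rvec" (rotation vector, rad) and "tvec" (3), from world to camera coordinates, as OpenCV has them; the wrist camera has in their place "tool_from_camera" (4x4, takes a point from camera to tool coordinates, whose origin is the TCP and whose axes are the flange's). Camera axes: x right, y down, z forward; pixel columns grow to the right and rows downward; lengths in m; the calibration is good to about 2 mm. A picture is of the moment at which its call begins: read the wrist's pose just before it.
- hand_in(): hands the job in, once; it reports no verdict.
The state is a dict: "time_s": time; "joint_positions": joint angles; "dq": joint speeds; "effort": joint torques, N m; "position": TCP position; "eef_rot": TCP orientation; "ft_force": force on the tool from outside, world axes, zero at the start; "torque": the same for the moment, N m; "width": opening from 0.0 (shut) to 1.0 (fully open).
Only numpy, scipy, OpenCV 4.12 (cv2) and the standard library are available. Lean on these libraries where they do the work, as an engineer would, in place of code of your own. Each camera call takes 0.05 s, during which the arm holds its last target.

TASK

Only one of the three walnut butt blocks in the rack is bored to size. Find it by feeling the stepped go/no-go pin gauge slowly and gently into the bores, never forcing or ramming it: in the right one the thin go length goes all the way into the narrow part of the bore and the thick no-go length is stopped there. Leave the gauge standing, released, in that block in its place in the rack, and stand the other two upright in the grey reject tray, without disturbing the hand roller, the brass weight or the cork block.

Things in the scene. Friction and masses are not known exactly. Their poses are not given: they have to be found in the camera images.
- gauge_tip (a point): Stepped steel pin gauge, 160 g: centre of the pin's lower end, own z up along the pin. Upwards from the tip: thin go length 12 mm diameter x 18 mm (end chamfered to 10 mm), sharp step, thick no-go length 17 mm diameter x 30 mm, at 48 mm a round collar 30 mm diameter x 6 mm, then a bare aluminium hexagon handle 54 to 114 mm above the tip. It starts upright in its stand.
- gauge_grip (a point): Middle of the gauge's hexagon handle, 84 mm above the tip. The hexagon is 22 mm across flats, 25.4 mm across corners; its flats face the point's own x axis and every 60 degrees from it.
- gauge_stand_mouth (a point): Centre of the hole's mouth on top of the wooden gauge stand, a fixed 64 x 64 mm block 50 mm high with a 21 mm through hole; the gauge's collar rests on its top.
- rack: Fixed beech rack, 67 x 247 mm, origin under its centre on the bench. Three nests in a row along its own y axis, at y = +90, 0 and -90 mm: 47 mm square, floor 6 mm above the bench, walls up to 14 mm. A block stands in each nest with 1.5 mm of play all round.
- tray: Fixed grey plastic reject tray, outside 210 mm (own x) x 130 mm (own y), rim 20 mm high, walls 4 mm, floor about 4 mm thick; origin under its centre on the bench. It starts empty.
- block_1_mouth (a point): Its mouth: point on top, at the centre of the bore (60 mm above the underside), z up. Block 1 of three walnut butt blocks of equal outside, starting in the nest at the rack's +y end.
- block_2_mouth (a point): Its mouth: point on top, at the centre of the bore (60 mm above the underside), z up. Block 2 of three walnut butt blocks of equal outside, starting in the middle nest.
- block_3_mouth (a point): Its mouth: point on top, at the centre of the bore (60 mm above the underside), z up. Block 3 of three walnut butt blocks of equal outside, starting in the nest at the rack's -y end.
- block_1_center (a point): Middle of block 1, 30 mm above its underside: 44 mm square, 60 mm high, sides along its own x and y axes, about 80 g.
- block_2_center (a point): Middle of block 2, 30 mm above its underside: 44 mm square, 60 mm high, sides along its own x and y axes, about 80 g.
- block_3_center (a point): Middle of block 3, 30 mm above its underside: 44 mm square, 60 mm high, sides along its own x and y axes, about 80 g.
- block_1: Block 1, origin at the centre of its underside. In all three blocks the bore opens 20 mm wide at the top; from 10.5 mm below the mouth it goes on as the part to be gauged, whose axis may lie up to 1.1 mm off the mouth's. Which block is undersize, right or oversize changes every time.
- block_2: Block 2, origin at the centre of its underside. Undersize block: the go length cannot enter the narrow part, the pin stops with its tip about 10.5 mm below the mouth. Right block: the narrow part is 14 mm, the no-go step lands on it with the tip about 28.5 mm down. Oversize block: the no-go length enters too and the pin sinks until its collar meets the block, tip 48 mm down.
- block_3: Block 3, origin at the centre of its underside. In any block an off-centre pin can catch on an edge at 10.5 mm (tip), 18 mm (step on the mouth) or 28.5 mm (step) although the bore is wide enough: lift a little and try again 1 to 2 mm to each side before judging. Everything is stiff: meet the edges at 15 mm/s or so with a stop at a few newtons; fast, the knock alone is too hard.
- roller_center (a point): Bystander: centre of the chrome hand roller (42 mm diameter, 110 mm long along its own y, 21 mm above the bench); its wooden handle reaches 165 mm towards its own -x.
- weight: Bystander: squat brass bench weight, 60 mm diameter, 52 mm high with a small knob, origin under its centre.
- sander: Bystander: square cork sanding block, 70 x 70 x 35 mm, origin under its centre.
Mind the look-alikes: they are no part of the job. What is shaped like the block_1 but purple is not meant.

How it is judged:
By the outcome, as a careful person would: the job done as asked, in the order asked, and still so for the second after the job is handed in, with the robot touching nothing.
It also fails if it takes over 72 s, if anything falls off the work surface, if the arm or the gripper's body presses on something with over 40 N, if the wrist force passes 120 N, or if a joint passes its speed limit or range.

## Working session

There is one attempt and no reset: what is moved stays moved. The work goes in short steps, Python scripts to look and compute and a tool call to move; the robot and the scene stay as the last step left them, time stands still between calls to the robot, and variables do not carry over. Pictures are saved under pics/ and viewed, and the job is handed in when it is done.

Besides the shell and the picture viewer there is one more tool, called after "Call:" as name(argument=value, ...) on one line, values as JSON. send_rows: Moves the arm, as the interface text tells. Its arguments: {"type":"object","properties":{"motion":{"type":"array"},"grip_force":{"type":"number"}},"required":["motion"]}

```bash
mkdir -p pics; ls
python3 - <<'E'
from station import *
import cv2,numpy as np
print(get_obs()); print(grasp_offset)
for n in ["scene","top","wrist"]:
    f=grab_frame(n); cv2.imwrite(f"pics/{n}0.png",f["color"][:,:,::-1]); np.savez(f"{n}0.npz",**f)
    print(n,{k:v for k,v in f.items() if k not in("color","depth")})
E
```

```text
pics
{'time_s': 0.0, 'joint_positions': array([-7.57776233e+01,  1.72165378e+01,  8.71819853e+01,  1.12748627e-03,
        7.56717928e+01, -3.81508266e+00]), 'dq': array([-0.0623477 ,  0.00900207, -0.01728922,  0.05310945,  0.05363547,
        0.01707171]), 'effort': array([ 3.22250256e-03, -5.43495369e+01, -3.61800241e+01,  8.22946208e-05,
        4.02997888e-03, -4.03328315e-06]), 'position': array([ 0.17024868, -0.52272336,  0.23070018]), 'eef_rot': array([-1.79929913e+02, -5.76822455e-03,  1.80371762e+01]), 'ft_force': array([0.54363783, 0.19185225, 0.43644366]), 'torque': array([ 0.04132229, -0.01085467,  0.0487384 ]), 'width': 0.9944465111569758}
0.0187
scene {'fx': 363.4607607023529, 'fy': 363.4607607023529, 'cx': 317.8156308014274, 'cy': 196.37499181830117, 'k1': 0.013641449610672917, 'rvec': array([ 0.69004458,  2.6275624 , -1.09550309]), 'tvec': array([ 0.50749019, -0.14654609,  1.18935009])}
top {'fx': 500.52618114822457, 'fy': 500.52618114822457, 'cx': 314.9138129345332, 'cy': 207.93893825250677, 'k1': -0.11375195978835674, 'rvec': array([ 2.23091389, -1.93589624,  0.23815811]), 'tvec': array([-0.05498203,  0.60968288,  1.12329259])}
wrist {'fx': 301.5296015949112, 'fy': 301.5296015949112, 'cx': 323.40549363519006, 'cy': 202.18561829965014, 'k1': 0.01594296933769907, 'tool_from_camera': array([[-9.26876143e-05, -9.48499810e-01, -3.16777687e-01,
         8.13575317e-02],
       [ 9.99999895e-01,  5.45966587e-05, -4.56069133e-04,
         4.58533350e-05],
       [ 4.49876489e-04, -3.16777695e-01,  9.48499704e-01,
        -1.41834096e-01],
       [ 0.00000000e+00,  0.00000000e+00,  0.00000000e+00,
         1.00000000e+00]])}
```

View pics/scene0.png

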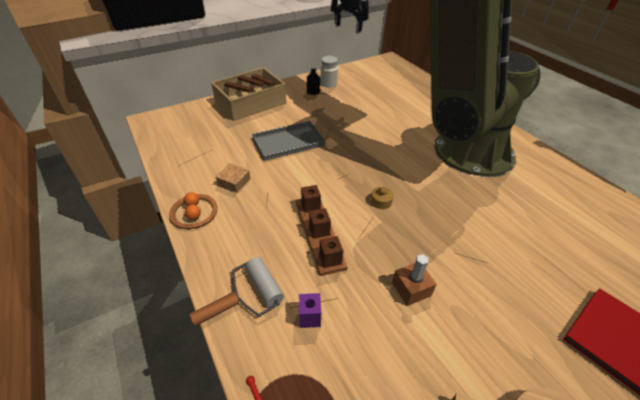

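View pics/top0.png

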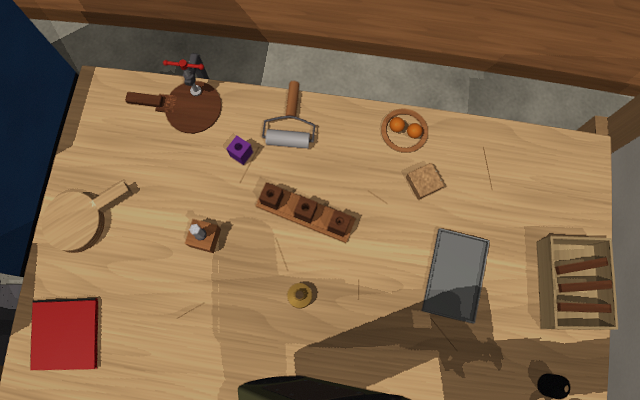

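View pics/wrist0.png

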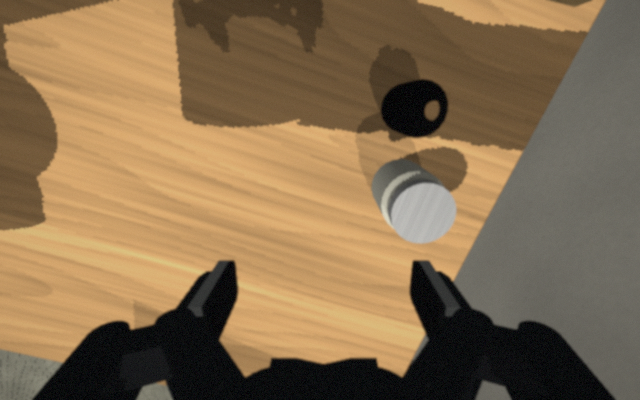

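```bash
cat > h.py <<'E'
import numpy as np,cv2
from scipy.spatial.transform import Rotation as R
def K(f): return np.array([[f["fx"],0,f["cx"]],[0,f["fy"],f["cy"]],[0,0,1.]]),np.array([float(f["k1"]),0,0,0,0])
def cam(f,obs=None):
    "camera->world R,t"
    if "rvec" in f:
        Rc=R.from_rotvec(f["rvec"]).as_matrix().T; return Rc,-Rc@f["tvec"]
    Rt=R.from_euler("xyz",obs["eef_rot"],degrees=True).as_matrix(); T=f["tool_from_camera"]
    return Rt@T[:3,:3],Rt@T[:3,3]+obs["position"]
def rays(f,px):
    k,d=K(f); u=cv2.undistortPoints(np.array(px,float).reshape(-1,1,2),k,d).reshape(-1,2)
    return np.c_[u,np.ones(len(u))]
def onplane(f,px,z,obs=None):
    Rc,t=cam(f,obs); r=rays(f,px)@Rc.T
    return t+r*((z-t[2])/r[:,2])[:,None]
def bydepth(f,px,obs=None):
    Rc,t=cam(f,obs); px=np.array(px); d=f["depth"][px[:,1].astype(int),px[:,0].astype(int)]
    return t+(rays(f,px)*d[:,None])@Rc.T
def cloud(f,obs=None):
    h,w=f["depth"].shape; v,u=np.mgrid[:h,:w]; px=np.c_[u.ravel(),v.ravel()]
    p=bydepth(f,px,obs); p[f["depth"].ravel()==0]=np.nan
    return p.reshape(h,w,3)
def proj(f,P,obs=None):
    Rc,t=cam(f,obs);k,d=K(f); q=(np.array(P,float)-t)@Rc
    return cv2.projectPoints(q.reshape(-1,1,3),np.zeros(3),np.zeros(3),k,d)[0].reshape(-1,2)
E
python3 - <<'E'
from h import *
f=dict(np.load("top0.npz")); 
print(bydepth(f,[(271,195),(305,208),(340,222),(197,228),(456,275),(301,294),(288,139),(425,181),(239,150)]).round(3))
c=f["color"][:,:,::-1]
cv2.imwrite("pics/crop1.png",cv2.resize(c[130:260,170:370],None,fx=4,fy=4,interpolation=3))
cv2.imwrite("pics/crop2.png",cv2.resize(c[210:340,400:510],None,fx=4,fy=4,interpolation=3))
E
```

```text
[[ 0.642  0.147  0.019]
 [ 0.624  0.058  0.007]
 [ 0.59  -0.033  0.054]
 [ 0.515  0.29   0.12 ]
 [ 0.508 -0.338  0.002]
 [ 0.41   0.037 -0.   ]
 [ 0.788  0.126  0.042]
 [ 0.728 -0.232  0.038]
 [ 0.754  0.252  0.007]]
```

View pics/crop1.png

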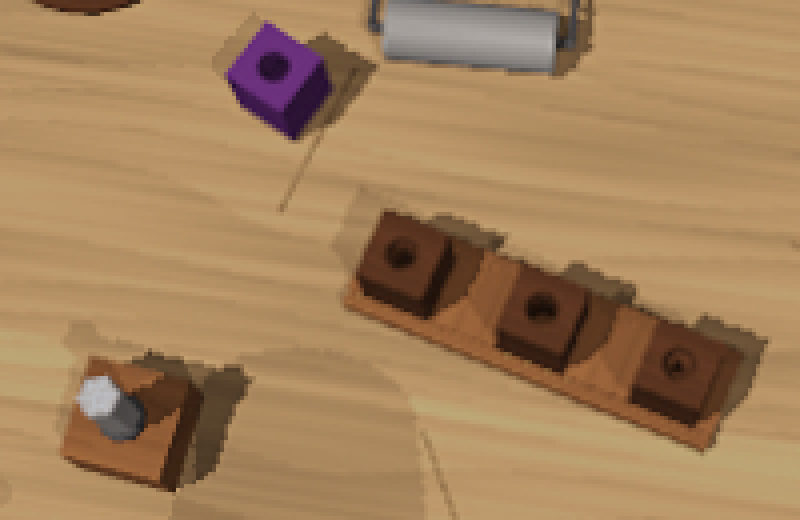

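View pics/crop2.png

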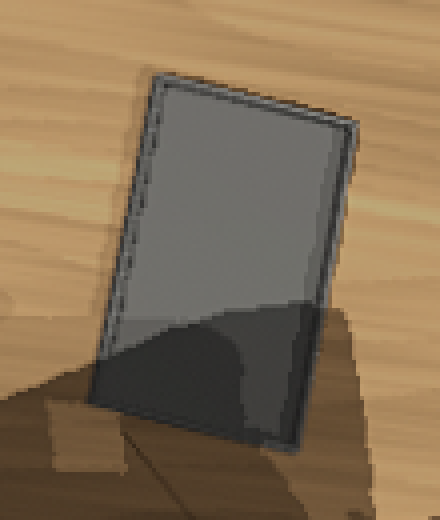

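Run:
```python
from h import *
f=dict(np.load("top0.npz")); 
m=onplane(f,[(270.5,193),(305.2,207),(339.3,221)],.066);print(m.round(4)); d=m[0]-m[2];print(np.linalg.norm(d),"rack yaw",np.degrees(np.arctan2(d[1],d[0]))-90)
print("gauge top",onplane(f,[(194.5,229.2)],.116).round(4))
S=lambda x,y,o:(o[0]+x/4,o[1]+y/4)
t=onplane(f,[S(*p,(400,210)) for p in [(157,74),(357,122),(297,452),(90,402)]],.02);print("tray",t.round(4),t.mean(0)); e=(t[1]+t[0]-t[2]-t[3]);print(np.degrees(np.arctan2(e[1],e[0])),np.linalg.norm(t[0]-t[1]),np.linalg.norm(t[0]-t[3]))
print("stand",onplane(f,[S(*p,(170,130)) for p in [(90,357),(190,392),(63,455),(170,490)]],.05).round(4))
```

```text
[[ 0.6349  0.1436  0.066 ]
 [ 0.6122  0.0552  0.066 ]
 [ 0.5896 -0.0306  0.066 ]]
0.17999817788218056 rack yaw -14.580210086919536
gauge top [[0.5123 0.2966 0.116 ]]
tray [[ 0.6159 -0.2817  0.02  ]
 [ 0.603  -0.4106  0.02  ]
 [ 0.3957 -0.3877  0.02  ]
 [ 0.4093 -0.259   0.02  ]] [ 0.50599256 -0.33475766  0.02      ]
-6.283274820530344 0.12946677392675784 0.20789197511075874
stand [[0.5467 0.324  0.05  ]
 [0.5341 0.259  0.05  ]
 [0.4848 0.3285 0.05  ]
 [0.4734 0.26   0.05  ]]
```

```bash
cat >> h.py <<'E'
def plan(p,yaw,n,g,obs=None,n0=0,yawrows=None):
    """rows to go from measured (or given) pose to p,yaw (tool down). prints rounded rows"""
    if obs is None:
        from station import get_obs; obs=get_obs()
    p0=np.array(obs["position"]); Rt=R.from_euler("xyz",obs["eef_rot"],degrees=True)
    G=R.from_euler("xyz",[180,0,yaw],degrees=True); rv=(Rt.inv()*G).as_rotvec()
    P=p0.copy(); C=Rt; out=[]
    for i in range(n):
        tgt=p0+(np.array(p)-p0)*(i+1)/n
        s=np.round(C.inv().apply(tgt-P)*100,2); w=np.round(rv/n,4)
        P=P+C.apply(s/100); C=C*R.from_rotvec(w)
        out+=[*s,*w,g]
    print(",".join(f"{v:g}" for v in out)); print("end",P.round(4),C.as_euler("xyz",degrees=True).round(2))
E
python3 -c "
from h import *
plan([.612,.055,.25],75.4,15,-1)"
```

```text
3.99,-2.75,-0.13,-0,-0,-0.0667,-1,4.17,-2.48,-0.12,-0,-0,-0.0667,-1,4.32,-2.2,-0.13,-0,-0,-0.0667,-1,4.46,-1.9,-0.12,-0,-0,-0.0667,-1,4.58,-1.6,-0.13,-0,-0,-0.0667,-1,4.67,-1.29,-0.12,-0,-0,-0.0667,-1,4.75,-0.98,-0.13,-0,-0,-0.0667,-1,4.81,-0.66,-0.12,-0,-0,-0.0667,-1,4.83,-0.34,-0.13,-0,-0,-0.0667,-1,4.85,-0.01,-0.12,-0,-0,-0.0667,-1,4.84,0.31,-0.13,-0,-0,-0.0667,-1,4.81,0.63,-0.12,-0,-0,-0.0667,-1,4.76,0.95,-0.13,-0,-0,-0.0667,-1,4.68,1.26,-0.12,-0,-0,-0.0667,-1,4.58,1.57,-0.13,-0,-0,-0.0667,-1
end [0.6119 0.055  0.25  ] [-1.7998e+02 -4.0000e-02  7.5360e+01]
```

Call:
send_rows(motion=[3.99,-2.75,-0.13,0,0,-0.0667,-1,4.17,-2.48,-0.12,0,0,-0.0667,-1,4.32,-2.2,-0.13,0,0,-0.0667,-1,4.46,-1.9,-0.12,0,0,-0.0667,-1,4.58,-1.6,-0.13,0,0,-0.0667,-1,4.67,-1.29,-0.12,0,0,-0.0667,-1,4.75,-0.98,-0.13,0,0,-0.0667,-1,4.81,-0.66,-0.12,0,0,-0.0667,-1,4.83,-0.34,-0.13,0,0,-0.0667,-1,4.85,-0.01,-0.12,0,0,-0.0667,-1,4.84,0.31,-0.13,0,0,-0.0667,-1,4.81,0.63,-0.12,0,0,-0.0667,-1,4.76,0.95,-0.13,0,0,-0.0667,-1,4.68,1.26,-0.12,0,0,-0.0667,-1,4.58,1.57,-0.13,0,0,-0.0667,-1,0,0,0,0,0,0,-1])

```text
time_s: 2.15
position: [0.6127, 0.0573, 0.249]
eef_rot: [-179.9, 0.0, 75.6]
ft_force: [0.3, -0.4, -0.0]
width: 1.0
```

```bash
cat > snap.py <<'E'
import sys
from h import *
from station import *
n=sys.argv[1]; o=get_obs(); f=grab_frame("wrist"); np.savez(f"{n}.npz",**f,position=o["position"],eef_rot=o["eef_rot"]); cv2.imwrite(f"pics/{n}.png",f["color"][:,:,::-1])
print({k:np.round(o[k],3) for k in ("time_s","joint_positions","position","eef_rot","ft_force","torque","width")})
E
python3 snap.py w1
```

```text
{'time_s': np.float64(2.15), 'joint_positions': array([1.9240e+00, 2.5015e+01, 7.4172e+01, 1.5000e-02, 8.0885e+01,
       1.6344e+01]), 'position': array([0.613, 0.057, 0.249]), 'eef_rot': array([-1.79927e+02,  6.00000e-03,  7.55780e+01]), 'ft_force': array([ 0.279, -0.412, -0.021]), 'torque': array([-0.007,  0.029, -0.026]), 'width': np.float64(1.0)}
```

View pics/w1.png

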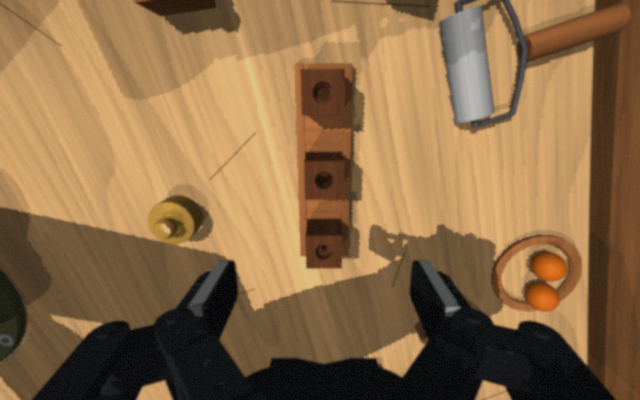

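Run:
```python
from h import *
f=dict(np.load("w1.npz")); c=f["color"][:,:,::-1]
cv2.imwrite("pics/w1c.png",np.hstack([cv2.resize(c[y-36:y+36,288:360],None,fx=3.6,fy=3.6,interpolation=2) for y in (93,180,251)]))
for (u,v) in [(323,93),(324,180),(324,251)]:
    g=cv2.GaussianBlur(cv2.cvtColor(c,6),(3,3),0)[v-12:v+13,u-12:u+13].astype(float)
    p=bydepth(f,[(u-14,v-12),(u+14,v-12)],f); print(p.round(4))
```

```text
[[0.6234 0.1585 0.0642]
 [0.6507 0.1515 0.0642]]
[[0.6011 0.0728 0.0646]
 [0.6309 0.0651 0.0648]]
[[ 0.5787 -0.0096  0.0655]
 [ 0.6108 -0.0181  0.0648]]
```

View pics/w1c.png

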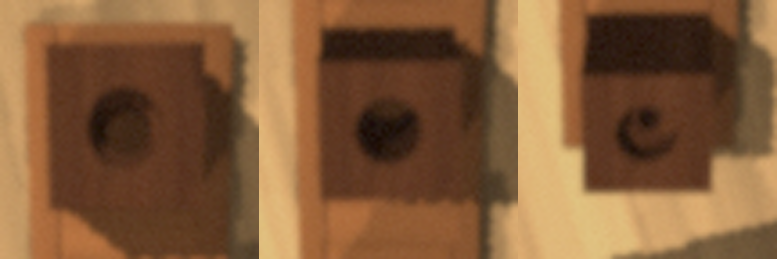

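Run:
```python
from h import *
f=dict(np.load("w1.npz"))
m=onplane(f,[(322.4,92.0),(323.8,179.8),(324.1,251.7)],.066,f);print(m.round(4)); d=m[0]-m[2];print(np.linalg.norm(d[:2]),np.degrees(np.arctan2(d[1],d[0]))-90)
plan([.512,.297,.23],75.4,7,-1)
```

```text
[[ 0.6339  0.1451  0.066 ]
 [ 0.6126  0.0564  0.066 ]
 [ 0.5908 -0.0297  0.066 ]]
0.18005382766218925 -13.838258033346449
2.98,-2.25,0.28,-0.0002,0.0001,0.0001,-1,2.97,-2.25,0.27,-0.0002,0.0001,0.0001,-1,2.98,-2.25,0.27,-0.0002,0.0001,0.0001,-1,2.97,-2.25,0.28,-0.0002,0.0001,0.0001,-1,2.98,-2.25,0.27,-0.0002,0.0001,0.0001,-1,2.97,-2.25,0.28,-0.0002,0.0001,0.0001,-1,2.97,-2.25,0.27,-0.0002,0.0001,0.0001,-1
end [0.512 0.297 0.23 ] [ 1.7999e+02 -1.0000e-02  7.5410e+01]
```

Call:
send_rows(motion=[2.98,-2.25,0.28,0,0,0,-1,2.97,-2.25,0.27,0,0,0,-1,2.98,-2.25,0.27,0,0,0,-1,2.97,-2.25,0.28,0,0,0,-1,2.98,-2.25,0.27,0,0,0,-1,2.97,-2.25,0.28,0,0,0,-1,2.97,-2.25,0.27,0,0,0,-1,0,0,0,0,0,0,-1])

```text
time_s: 3.2
position: [0.5112, 0.2968, 0.2308]
eef_rot: [-180.0, 0.0, 75.4]
ft_force: [-0.1, -0.3, -0.2]
width: 0.999
```

```bash
python3 snap.py w2
python3 - <<'E'
from h import *
f=dict(np.load("w2.npz")); c=f["color"][:,:,::-1]
p=proj(f,[[.5125,.296,.116]],f);print(p)
u,v=p[0].astype(int); print(u,v)
cv2.imwrite("pics/w2c.png",cv2.resize(c[v-60:v+60,u-70:u+70],None,fx=5,fy=5,interpolation=2))
E
```

```text
{'time_s': np.float64(3.2), 'joint_positions': array([2.6592e+01, 2.2496e+01, 8.0108e+01, 4.0000e-03, 7.7422e+01,
       4.1155e+01]), 'position': array([0.511, 0.297, 0.231]), 'eef_rot': array([-1.79978e+02,  1.40000e-02,  7.54360e+01]), 'ft_force': array([-0.06 , -0.295, -0.171]), 'torque': array([0.023, 0.001, 0.018]), 'width': np.float64(0.999)}
[[325.26063182 198.18324925]]
325 198
```

View pics/w2c.png

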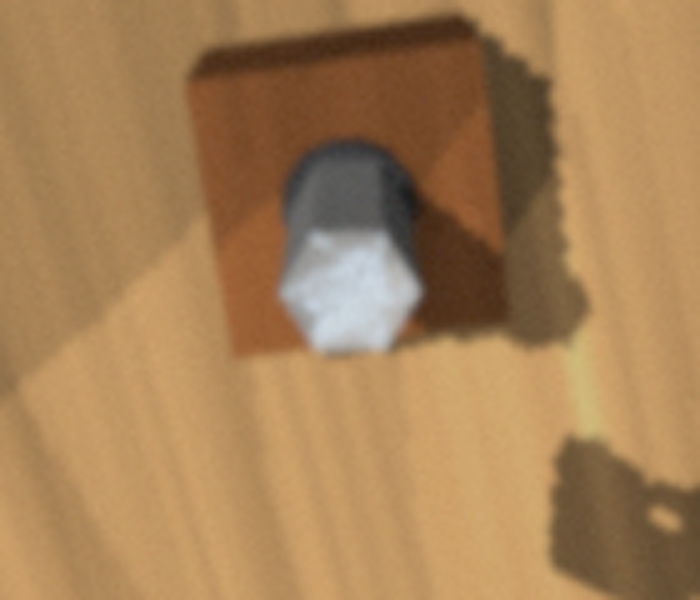

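Run:
```python
from h import *
f=dict(np.load("w2.npz"))
q=np.array([(280,293),(422,290),(308,232),(388,230),(316,352),(386,350)])/5+[255,138]
P=onplane(f,q,.116,f); c=P.mean(0); print(P.round(4),c)
d=P-c; a=np.degrees(np.arctan2(d[:,1],d[:,0])); print(np.hypot(d[:,0],d[:,1])*1000,a%60)
s=np.array([(190,78),(482,35),(508,325),(235,355)])/5+[255,138]
S=onplane(f,s,.05,f);print(S.round(4),S.mean(0))
```

```text
[[0.5006 0.3006 0.116 ]
 [0.5252 0.2948 0.116 ]
 [0.5083 0.3102 0.116 ]
 [0.522  0.3071 0.116 ]
 [0.5039 0.2882 0.116 ]
 [0.5162 0.2854 0.116 ]] [0.51270557 0.29772885 0.116     ]
[12.48377689 12.83299476 13.26279035 13.17569768 12.95172703 12.81053934] [46.55584585 46.85158512 49.38612163 45.0478776  47.21647607 46.02222349]
[[0.4867 0.3327 0.05  ]
 [0.5492 0.3258 0.05  ]
 [0.5404 0.2611 0.05  ]
 [0.4788 0.2697 0.05  ]] [0.51375582 0.29730839 0.05      ]
```

Run:
```python
from h import *
plan([.5127,.2976,.070],46.8,6,-1)
```

```text
0.03,0.01,2.68,-0,0.0001,0.0831,-1,0.04,0,2.68,-0,0.0001,0.0831,-1,0.03,0,2.68,-0,0.0001,0.0831,-1,0.03,0,2.68,-0,0.0001,0.0831,-1,0.04,-0,2.68,-0,0.0001,0.0831,-1,0.03,-0.01,2.69,-0,0.0001,0.0831,-1
end [0.5127 0.2976 0.07  ] [-1.800e+02 -1.000e-02  4.681e+01]
```

Call:
send_rows(motion=[0.03,0.01,2.68,0,0,0.0831,-1,0.04,0,2.68,0,0,0.0831,-1,0.03,0,2.68,0,0,0.0831,-1,0.03,0,2.68,0,0,0.0831,-1,0.04,0,2.68,0,0,0.0831,-1,0.03,-0.01,2.69,0,0,0.0831,-1,0,0,0,0,0,0,-0.2,0,0,0,0,0,0,0], grip_force=40)

```text
time_s: 4.25
position: [0.5139, 0.2974, 0.0713]
eef_rot: [180.0, -0.1, 46.8]
ft_force: [-0.5, 0.3, 0.1]
width: 0.603
```

```bash
python3 snap.py w3
```

```text
{'time_s': np.float64(4.25), 'joint_positions': array([ 2.6524e+01,  3.2488e+01,  8.8104e+01, -6.0000e-03,  5.9328e+01,
        6.9689e+01]), 'position': array([0.514, 0.297, 0.071]), 'eef_rot': array([ 1.79967e+02, -7.30000e-02,  4.68380e+01]), 'ft_force': array([-0.485,  0.265,  0.123]), 'torque': array([ 0.03 , -0.011,  0.022]), 'width': np.float64(0.603)}
```

View pics/w3.png

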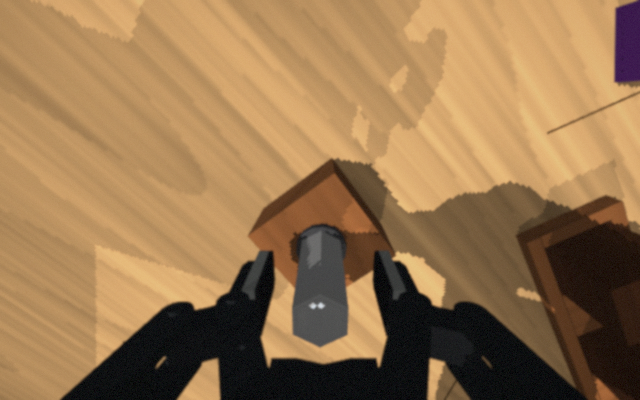

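Call:
send_rows(motion=[0,0,0,0,0,0,0.3,0,0,0,0,0,0,0.6,0,0,0,0,0,0,1,0,0,0,0,0,0,1], grip_force=40)

```text
time_s: 4.8
position: [0.5135, 0.298, 0.0709]
eef_rot: [180.0, -0.1, 46.8]
ft_force: [-0.5, -2.5, 6.8]
width: 0.248
```

```bash
python3 -c "
from station import *
print(get_obs())"
```

```text
{'time_s': 4.8, 'joint_positions': array([ 2.66020821e+01,  3.25163074e+01,  8.81140131e+01, -1.50068511e-02,
        5.92991050e+01,  6.97943854e+01]), 'dq': array([ 0.02641724,  0.06045639, -0.00736859,  0.04886607,  0.04720576,
        0.04378094]), 'effort': array([ 6.09695949e-01, -6.05103922e+01, -2.96242833e+01,  2.90280869e-01,
       -4.20456659e-01,  7.98819819e-03]), 'position': array([0.51345597, 0.29801456, 0.07090879]), 'eef_rot': array([ 1.79963506e+02, -6.17704461e-02,  4.68153702e+01]), 'ft_force': array([-0.49721869, -2.52107489,  6.77695765]), 'torque': array([-0.3124822 ,  0.18024348,  0.04777784]), 'width': 0.2484833330629913}
```

Run:
```python
from h import *
from station import get_obs
o=get_obs(); o["position"]=o["position"]+[0,0,.084]
plan([.6339,.1448,.150],46.8,6,1,o)
```

```text
-0.49,3.21,0.08,0.0001,-0.0002,0,1,-0.49,3.21,0.09,0.0001,-0.0002,0,1,-0.48,3.21,0.08,0.0001,-0.0002,0,1,-0.49,3.21,0.08,0.0001,-0.0002,0,1,-0.49,3.22,0.08,0.0001,-0.0002,0,1,-0.49,3.21,0.09,0.0001,-0.0002,0,1
end [0.6339 0.1448 0.15  ] [1.800e+02 1.000e-02 4.682e+01]
```

Call:
send_rows(motion=[0,0,-0.4,0,0,0,1,0,0,-1.5,0,0,0,1,0,0,-3,0,0,0,1,0,0,-3.5,0,0,0,1])

```text
time_s: 5.3
position: [0.5129, 0.2979, 0.1554]
eef_rot: [-180.0, 0.0, 46.8]
ft_force: [0.1, -0.2, -1.0]
width: 0.247
```

Call:
send_rows(motion=[-0.49,3.21,0.08,0,0,0,1,-0.49,3.21,0.09,0,0,0,1,-0.48,3.21,0.08,0,0,0,1,-0.49,3.21,0.08,0,0,0,1,-0.49,3.22,0.08,0,0,0,1,-0.49,3.21,0.09,0,0,0,1,0,0,0,0,0,0,1])

```text
time_s: 6.18
position: [0.6344, 0.1429, 0.1495]
eef_rot: [180.0, -0.0, 46.7]
ft_force: [0.1, -0.0, -2.1]
width: 0.25
```

```bash
python3 snap.py w4
python3 - <<'E'
from h import *
f=dict(np.load("w4.npz")); c=f["color"][:,:,::-1]
cv2.imwrite("pics/w4c.png",cv2.resize(c[130:340,220:430],None,fx=3.5,fy=3.5,interpolation=2)[:600])
E
```

```text
{'time_s': np.float64(6.175), 'joint_positions': array([ 9.4710e+00,  3.3943e+01,  7.4280e+01, -9.0000e-03,  7.1755e+01,
        5.2814e+01]), 'position': array([0.634, 0.143, 0.15 ]), 'eef_rot': array([ 1.7998e+02, -1.3000e-02,  4.6660e+01]), 'ft_force': array([ 5.700e-02, -2.000e-03, -2.126e+00]), 'torque': array([ 0.016, -0.024, -0.013]), 'width': np.float64(0.25)}
```

View pics/w4c.png

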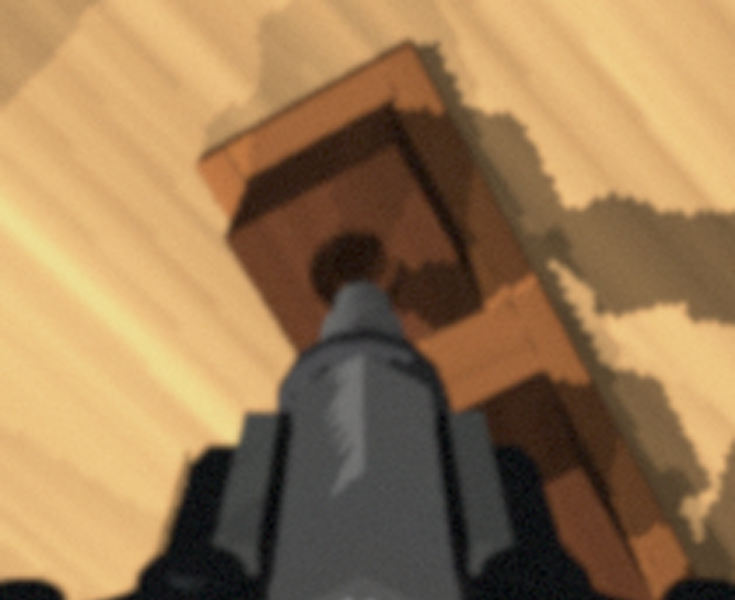

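Call:
send_rows(motion=[0,0,0,0,0,0,1,0,0,0,0,0,0,1])

```text
time_s: 6.48
position: [0.6331, 0.1454, 0.1494]
eef_rot: [180.0, -0.0, 46.8]
ft_force: [0.3, 0.7, -1.7]
width: 0.253
```

```bash
python3 snap.py w5
python3 - <<'E'
from h import *
f=dict(np.load("w5.npz")); c=f["color"][:,:,::-1].copy()
p=f["position"]; 
th=np.linspace(0,2*np.pi,25)
def circ(cx,cy,z,r): return np.array([[cx+r*np.cos(t),cy+r*np.sin(t),z] for t in th])
big=cv2.resize(c[150:290,250:390],None,fx=5,fy=5,interpolation=2)[:600]
def dr(P,col): 
    q=(proj(f,P,f)-[250,150])*5+2; cv2.polylines(big,[q.astype(np.int32)],True,col,1)
tz=p[2]-.069
dr(circ(p[0],p[1],tz,.005),(0,255,0)); dr(circ(p[0],p[1],tz+.018,.0085),(0,255,0));dr(circ(p[0],p[1],tz+.048,.015),(0,255,0))
dr(circ(.6339,.1451,.066,.01),(0,255,255))
cv2.imwrite("pics/w5c.png",big)
E
```

```text
{'time_s': np.float64(6.475), 'joint_positions': array([9.7040e+00, 3.3878e+01, 7.4405e+01, 4.0000e-03, 7.1703e+01,
       5.2853e+01]), 'position': array([0.633, 0.145, 0.149]), 'eef_rot': array([ 1.79995e+02, -1.30000e-02,  4.68490e+01]), 'ft_force': array([ 0.264,  0.684, -1.696]), 'torque': array([ 0.013, -0.008,  0.012]), 'width': np.float64(0.253)}
```

View pics/w5c.png

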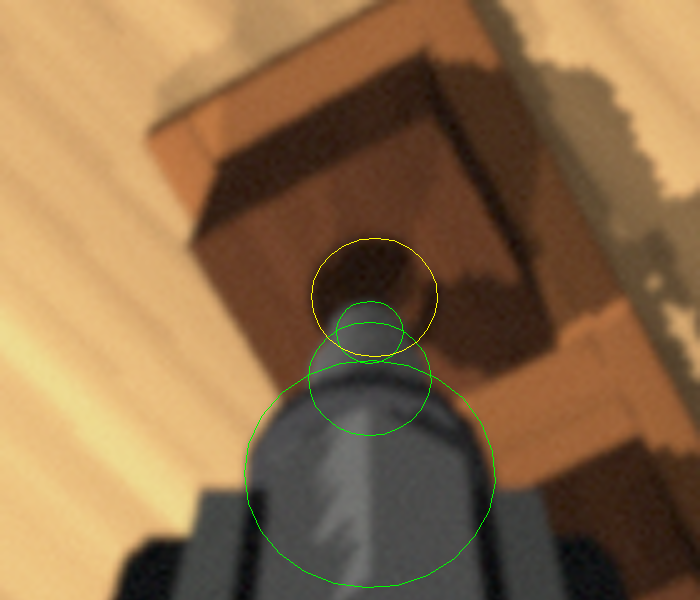

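Call:
send_rows(motion=[0.04,0.07,0.35,0,0,0,1,0,0,0.35,0,0,0,1,0,0,0.3,0,0,0,1,0,0,0.2,0,0,0,1,0,0,0.18,0,0,0,1,0,0,0.18,0,0,0,1,0,0,0.18,0,0,0,1,0,0,0.18,0,0,0,1,0,0,0.18,0,0,0,1])

```text
time_s: 7.65
position: [0.6343, 0.1444, 0.1279]
eef_rot: [180.0, 0.0, 46.8]
ft_force: [-0.3, -0.1, -1.2]
width: 0.249
```

Call:
send_rows(motion=[0,0,0.15,0,0,0,1])

```text
time_s: 7.78
position: [0.6343, 0.1444, 0.1264]
eef_rot: [-180.0, 0.0, 46.8]
ft_force: [0.7, -0.8, -1.1]
width: 0.245
```

Call:
send_rows(motion=[0,0,0.1,0,0,0,1])

```text
time_s: 7.9
position: [0.6343, 0.1444, 0.1254]
eef_rot: [-180.0, 0.0, 46.8]
ft_force: [0.3, -0.3, -2.0]
width: 0.256
```

Call:
send_rows(motion=[0,0,0.1,0,0,0,1])

```text
time_s: 8.02
position: [0.6343, 0.1445, 0.1244]
eef_rot: [-180.0, -0.0, 46.8]
ft_force: [-0.1, -0.0, -2.1]
width: 0.252
```

Call:
send_rows(motion=[0,0,0.06,0,0,0,1])

```text
time_s: 8.15
position: [0.6343, 0.1444, 0.1238]
eef_rot: [-180.0, 0.0, 46.8]
ft_force: [-0.4, 0.3, -0.7]
width: 0.248
```

Call:
send_rows(motion=[0,0,0.06,0,0,0,1])

```text
time_s: 8.28
position: [0.6343, 0.1444, 0.1233]
eef_rot: [180.0, -0.0, 46.8]
ft_force: [0.0, 0.5, -0.7]
width: 0.252
```

Call:
send_rows(motion=[0,0,0.06,0,0,0,1])

```text
time_s: 8.4
position: [0.6343, 0.1445, 0.1227]
eef_rot: [180.0, -0.0, 46.8]
ft_force: [-0.3, -0.2, -0.7]
width: 0.247
```

Call:
send_rows(motion=[0,0,0.06,0,0,0,1])

```text
time_s: 8.52
position: [0.6343, 0.1445, 0.1221]
eef_rot: [180.0, -0.0, 46.8]
ft_force: [-0.7, -0.1, -2.3]
width: 0.252
```

Call:
send_rows(motion=[0,0,0.08,0,0,0,1])

```text
time_s: 8.65
position: [0.6343, 0.1444, 0.1213]
eef_rot: [-180.0, -0.0, 46.8]
ft_force: [0.3, -0.0, -1.2]
width: 0.254
```

Call:
send_rows(motion=[0,0,0.1,0,0,0,1])

```text
time_s: 8.78
position: [0.6343, 0.1444, 0.1202]
eef_rot: [180.0, -0.0, 46.8]
ft_force: [-0.7, -0.1, -2.3]
width: 0.255
```

Call:
send_rows(motion=[0,0,0.15,0,0,0,1])

```text
time_s: 8.9
position: [0.6343, 0.1444, 0.1187]
eef_rot: [180.0, -0.0, 46.8]
ft_force: [-0.6, -0.2, -1.2]
width: 0.252
```

Call:
send_rows(motion=[0,0,0.1,0,0,0,1])

```text
time_s: 9.02
position: [0.6343, 0.1445, 0.1176]
eef_rot: [-180.0, 0.0, 46.8]
ft_force: [0.1, 0.6, -1.8]
width: 0.251
```

Call:
send_rows(motion=[0,0,0.08,0,0,0,1])

```text
time_s: 9.15
position: [0.6343, 0.1444, 0.1169]
eef_rot: [-180.0, 0.0, 46.8]
ft_force: [0.5, -0.2, -0.9]
width: 0.252
```

Call:
send_rows(motion=[0,0,0.06,0,0,0,1])

```text
time_s: 9.28
position: [0.6343, 0.1444, 0.1163]
eef_rot: [-180.0, -0.0, 46.8]
ft_force: [-0.3, 0.4, -1.3]
width: 0.246
```

Call:
send_rows(motion=[0,0,0.06,0,0,0,1])

```text
time_s: 9.4
position: [0.6343, 0.1445, 0.1158]
eef_rot: [180.0, -0.0, 46.8]
ft_force: [0.7, -0.6, -2.1]
width: 0.252
```

Call:
send_rows(motion=[0,0,0.06,0,0,0,1])

```text
time_s: 9.52
position: [0.6343, 0.1445, 0.1152]
eef_rot: [180.0, -0.0, 46.8]
ft_force: [-1.0, 0.8, -1.4]
width: 0.249
```

Call:
send_rows(motion=[0,0,0.08,0,0,0,1])

```text
time_s: 9.65
position: [0.6343, 0.1444, 0.1144]
eef_rot: [180.0, -0.0, 46.8]
ft_force: [-0.1, -0.8, -1.2]
width: 0.257
```

Call:
send_rows(motion=[0,0,0.15,0,0,0,1,0,0,0.15,0,0,0,1])

```text
time_s: 9.9
position: [0.6343, 0.1444, 0.1113]
eef_rot: [-180.0, -0.0, 46.8]
ft_force: [0.7, 0.7, -1.9]
width: 0.252
```

Call:
send_rows(motion=[0,0,0.15,0,0,0,1])

```text
time_s: 10.02
position: [0.6343, 0.1444, 0.1098]
eef_rot: [-180.0, 0.0, 46.8]
ft_force: [-0.4, 0.1, -1.6]
width: 0.251
```

Call:
send_rows(motion=[0,0,0.12,0,0,0,1])

```text
time_s: 10.15
position: [0.6342, 0.1445, 0.1086]
eef_rot: [-180.0, 0.0, 46.8]
ft_force: [0.1, 0.0, -1.2]
width: 0.255
```

Call:
send_rows(motion=[0,0,0.1,0,0,0,1])

```text
time_s: 10.28
position: [0.6343, 0.1444, 0.1076]
eef_rot: [-180.0, -0.0, 46.8]
ft_force: [-0.2, -1.0, -1.1]
width: 0.251
```

Call:
send_rows(motion=[0,0,0.06,0,0,0,1])

```text
time_s: 10.4
position: [0.6343, 0.1444, 0.107]
eef_rot: [-180.0, 0.0, 46.8]
ft_force: [0.1, 0.2, -1.7]
width: 0.252
```

Call:
send_rows(motion=[0,0,0.06,0,0,0,1])

```text
time_s: 10.52
position: [0.6343, 0.1444, 0.1065]
eef_rot: [180.0, -0.0, 46.8]
ft_force: [0.6, 0.2, -1.4]
width: 0.253
```

Call:
send_rows(motion=[0,0,0.04,0,0,0,1])

```text
time_s: 10.65
position: [0.6344, 0.1445, 0.1064]
eef_rot: [180.0, -0.0, 46.8]
ft_force: [-1.0, 0.5, 3.5]
width: 0.252
```

Call:
send_rows(motion=[0,0,0.04,0,0,0,1])

```text
time_s: 10.78
position: [0.6345, 0.1445, 0.1063]
eef_rot: [180.0, -0.0, 46.8]
ft_force: [-1.9, 0.4, 6.0]
width: 0.252
```

Call:
send_rows(motion=[0,0,0.04,0,0,0,1])

```text
time_s: 10.9
position: [0.6346, 0.1445, 0.1062]
eef_rot: [180.0, -0.1, 46.8]
ft_force: [-2.3, -1.3, 8.3]
width: 0.252
```

Call:
send_rows(motion=[0,0,-0.2,0,0,0,1,0.13,0,0,0,0,0,1,0,0,0.1,0,0,0,1])

```text
time_s: 11.28
position: [0.6353, 0.1455, 0.1063]
eef_rot: [180.0, -0.0, 46.8]
ft_force: [-1.1, -1.8, 6.7]
width: 0.252
```

Call:
send_rows(motion=[0,0,0.05,0,0,0,1])

```text
time_s: 11.4
position: [0.6354, 0.1455, 0.1063]
eef_rot: [180.0, -0.0, 46.8]
ft_force: [-1.6, 0.5, 6.6]
width: 0.255
```

Call:
send_rows(motion=[0,0,0.04,0,0,0,1])

```text
time_s: 11.52
position: [0.6355, 0.1456, 0.1063]
eef_rot: [180.0, -0.1, 46.8]
ft_force: [-2.7, 0.7, 8.7]
width: 0.248
```

Call:
send_rows(motion=[0,0,-0.2,0,0,0,1,-0.15,0,0,0,0,0,1,-0.13,0,0,0,0,0,1,0,0,0.1,0,0,0,1])

```text
time_s: 12.02
position: [0.6332, 0.1433, 0.1063]
eef_rot: [-180.0, -0.0, 46.8]
ft_force: [0.6, 0.8, 4.9]
width: 0.25
```

Call:
send_rows(motion=[0,0,0.05,0,0,0,1])

```text
time_s: 12.15
position: [0.6334, 0.1434, 0.1063]
eef_rot: [180.0, -0.0, 46.8]
ft_force: [-2.1, -0.7, 5.1]
width: 0.256
```

Call:
send_rows(motion=[0,0,0.04,0,0,0,1])

```text
time_s: 12.28
position: [0.6335, 0.1434, 0.1062]
eef_rot: [180.0, -0.0, 46.8]
ft_force: [-2.4, -1.9, 9.4]
width: 0.252
```

Now the tool ±y sides.

Call:
send_rows(motion=[0,0,-0.2,0,0,0,1,0.15,0.13,0,0,0,0,1,0,0,0.1,0,0,0,1])

```text
time_s: 12.65
position: [0.6353, 0.1436, 0.1063]
eef_rot: [-180.0, 0.0, 46.8]
ft_force: [-1.1, 1.5, 6.7]
width: 0.252
```

Call:
send_rows(motion=[0,0,0.06,0,0,0,1])

```text
time_s: 12.78
position: [0.6354, 0.1437, 0.1063]
eef_rot: [180.0, -0.0, 46.8]
ft_force: [-2.3, 0.2, 6.2]
width: 0.252
```

Call:
send_rows(motion=[0,0,-0.17,0,0,0,1,0,-0.15,0,0,0,0,1,0,-0.13,0,0,0,0,1,0,0,0.1,0,0,0,1])

```text
time_s: 13.28
position: [0.6331, 0.1456, 0.1065]
eef_rot: [-180.0, 0.0, 46.8]
ft_force: [-0.8, 0.4, -1.0]
width: 0.25
```

Call:
send_rows(motion=[0,0,0.06,0,0,0,1])

```text
time_s: 13.4
position: [0.6333, 0.1456, 0.1064]
eef_rot: [180.0, -0.0, 46.8]
ft_force: [-0.9, -0.3, 4.3]
width: 0.249
```

Call:
send_rows(motion=[0,0.14,-0.15,0,0,0,1,0,0,-0.8,0,0,0,1,0,0,-1.4,0,0,0,1,0,0,-1.5,0,0,0,1,0,0,-0.3,0,0,0,1])

```text
time_s: 14.02
position: [0.6347, 0.1447, 0.1494]
eef_rot: [179.9, -0.1, 46.8]
ft_force: [-0.2, -0.8, -1.6]
width: 0.248
```

Run:
```python
from h import *
plan([.6124,.0562,.145],46.8,4,1)
```

```text
-1.99,1.11,0.11,0.0004,-0.0005,-0,1,-2,1.1,0.11,0.0004,-0.0005,-0,1,-1.99,1.11,0.11,0.0004,-0.0005,-0,1,-2,1.11,0.11,0.0004,-0.0005,-0,1
end [0.6124 0.0562 0.145 ] [-1.80e+02 -1.00e-02  4.68e+01]
```

Call:
send_rows(motion=[-1.99,1.11,0.1,0,0,0,1,-2,1.1,0.1,0,0,0,1,-1.99,1.11,0.1,0,0,0,1,-2,1.1,0.1,0,0,0,1,0,0,0,0,0,0,1,0,0,0,0,0,0,1,0,0,0,0,0,0,1])

```text
time_s: 14.9
position: [0.6119, 0.0566, 0.1434]
eef_rot: [-180.0, -0.0, 46.8]
ft_force: [-0.1, 0.2, -1.3]
width: 0.247
```

```bash
python3 snap.py w6
python3 - <<'E'
from h import *
f=dict(np.load("w6.npz")); c=f["color"][:,:,::-1].copy()
p=f["position"]; 
th=np.linspace(0,2*np.pi,25)
def circ(cx,cy,z,r): return np.array([[cx+r*np.cos(t),cy+r*np.sin(t),z] for t in th])
big=cv2.resize(c[150:270,250:390],None,fx=5,fy=5,interpolation=2)
def dr(P,col): 
    q=(proj(f,P,f)-[250,150])*5+2; cv2.polylines(big,[q.astype(np.int32)],True,col,1)
tz=p[2]-.069
dr(circ(p[0],p[1],tz,.005),(0,255,0)); dr(circ(p[0],p[1],tz+.018,.0085),(0,255,0));dr(circ(p[0],p[1],tz+.048,.015),(0,255,0))
dr(circ(.6126,.0564,.066,.01),(0,255,255))
cv2.imwrite("pics/w6c.png",big)
E
```

```text
{'time_s': np.float64(14.9), 'joint_positions': array([1.8670e+00, 2.9882e+01, 8.1433e+01, 6.0000e-03, 6.8682e+01,
       4.5033e+01]), 'position': array([0.612, 0.057, 0.143]), 'eef_rot': array([-1.79998e+02, -6.00000e-03,  4.68320e+01]), 'ft_force': array([-0.11 ,  0.186, -1.29 ]), 'torque': array([ 0.023,  0.047, -0.04 ]), 'width': np.float64(0.247)}
```

View pics/w6c.png

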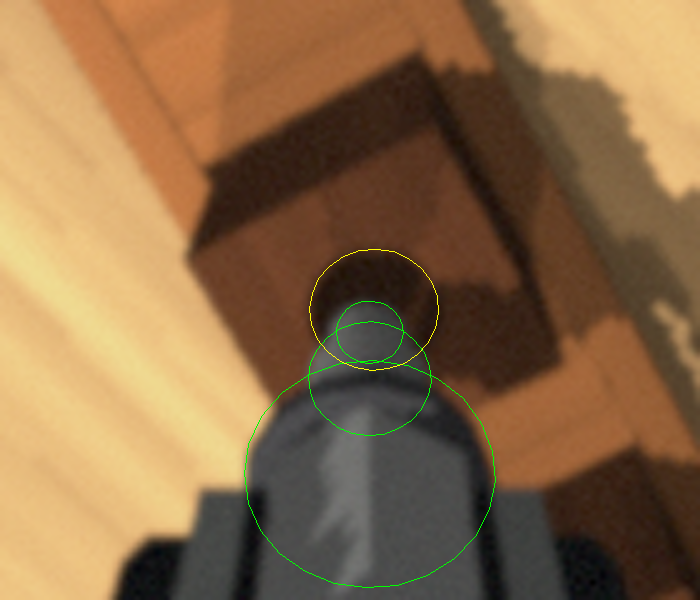

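Call:
send_rows(motion=[0.02,0.08,0.35,0,0,0,1,0,0,0.35,0,0,0,1,0,0,0.18,0,0,0,1,0,0,0.18,0,0,0,1,0,0,0.18,0,0,0,1,0,0,0.18,0,0,0,1,0,0,0.18,0,0,0,1])

```text
time_s: 15.82
position: [0.6125, 0.0557, 0.1274]
eef_rot: [180.0, -0.0, 46.8]
ft_force: [0.3, -0.4, -1.7]
width: 0.255
```

Call:
send_rows(motion=[0,0,0.15,0,0,0,1])

```text
time_s: 15.95
position: [0.6125, 0.0557, 0.1258]
eef_rot: [-180.0, 0.0, 46.8]
ft_force: [0.2, -0.5, -1.4]
width: 0.251
```

Call:
send_rows(motion=[0,0,0.1,0,0,0,1])

```text
time_s: 16.08
position: [0.6125, 0.0557, 0.1249]
eef_rot: [-180.0, 0.0, 46.8]
ft_force: [0.2, -0.7, -1.6]
width: 0.251
```

Call:
send_rows(motion=[0,0,0.07,0,0,0,1])

```text
time_s: 16.2
position: [0.6125, 0.0557, 0.1242]
eef_rot: [-180.0, -0.0, 46.8]
ft_force: [0.3, -0.4, -1.3]
width: 0.252
```

Call:
send_rows(motion=[0,0,0.06,0,0,0,1])

```text
time_s: 16.32
position: [0.6125, 0.0557, 0.1237]
eef_rot: [180.0, -0.0, 46.8]
ft_force: [-0.2, 0.5, -2.8]
width: 0.253
```

Call:
send_rows(motion=[0,0,0.06,0,0,0,1])

```text
time_s: 16.45
position: [0.6125, 0.0557, 0.1231]
eef_rot: [180.0, -0.0, 46.8]
ft_force: [-0.1, 0.1, -1.7]
width: 0.252
```

Passed 10.5 mm; on to the 18 mm edge (TCP .1169).

Call:
send_rows(motion=[0,0,0.08,0,0,0,1])

```text
time_s: 16.58
position: [0.6125, 0.0557, 0.1223]
eef_rot: [180.0, -0.0, 46.8]
ft_force: [0.3, 0.1, -2.5]
width: 0.253
```

Call:
send_rows(motion=[0,0,0.15,0,0,0,1,0,0,0.15,0,0,0,1])

```text
time_s: 16.82
position: [0.6125, 0.0557, 0.1192]
eef_rot: [-180.0, 0.0, 46.8]
ft_force: [-0.7, -0.2, -1.4]
width: 0.247
```

Call:
send_rows(motion=[0,0,0.1,0,0,0,1])

```text
time_s: 16.95
position: [0.6125, 0.0557, 0.1181]
eef_rot: [-180.0, 0.0, 46.8]
ft_force: [-0.2, -0.3, -1.8]
width: 0.247
```

Call:
send_rows(motion=[0,0,0.08,0,0,0,1])

```text
time_s: 17.08
position: [0.6125, 0.0557, 0.1174]
eef_rot: [-180.0, 0.0, 46.8]
ft_force: [-0.3, -0.4, -1.9]
width: 0.251
```

Call:
send_rows(motion=[0,0,0.06,0,0,0,1])

```text
time_s: 17.2
position: [0.6125, 0.0557, 0.1168]
eef_rot: [-180.0, 0.0, 46.8]
ft_force: [-0.4, 0.6, -1.1]
width: 0.249
```

Call:
send_rows(motion=[0,0,0.06,0,0,0,1])

```text
time_s: 17.32
position: [0.6125, 0.0557, 0.1163]
eef_rot: [180.0, -0.0, 46.8]
ft_force: [-0.6, -0.3, -1.5]
width: 0.253
```

Call:
send_rows(motion=[0,0,0.08,0,0,0,1])

```text
time_s: 17.45
position: [0.6125, 0.0557, 0.1155]
eef_rot: [180.0, -0.0, 46.8]
ft_force: [0.8, 0.8, -1.6]
width: 0.252
```

Through; approach 28.5 mm (TCP .1064).

Call:
send_rows(motion=[0,0,0.15,0,0,0,1,0,0,0.15,0,0,0,1,0,0,0.15,0,0,0,1])

```text
time_s: 17.82
position: [0.6125, 0.0557, 0.1108]
eef_rot: [-180.0, 0.0, 46.8]
ft_force: [-0.3, 0.7, -0.7]
width: 0.253
```

Call:
send_rows(motion=[0,0,0.15,0,0,0,1,0,0,0.12,0,0,0,1])

```text
time_s: 18.08
position: [0.6125, 0.0557, 0.1081]
eef_rot: [-180.0, 0.0, 46.8]
ft_force: [-0.0, 0.4, -1.8]
width: 0.252
```

Call:
send_rows(motion=[0,0,0.08,0,0,0,1])

```text
time_s: 18.2
position: [0.6125, 0.0557, 0.1074]
eef_rot: [-180.0, 0.0, 46.8]
ft_force: [0.4, 0.2, -1.6]
width: 0.254
```

Call:
send_rows(motion=[0,0,0.06,0,0,0,1])

```text
time_s: 18.32
position: [0.6125, 0.0557, 0.1068]
eef_rot: [-180.0, 0.0, 46.8]
ft_force: [-0.3, -0.2, -1.7]
width: 0.251
```

Call:
send_rows(motion=[0,0,0.05,0,0,0,1])

```text
time_s: 18.45
position: [0.6125, 0.0557, 0.1064]
eef_rot: [180.0, -0.0, 46.8]
ft_force: [-0.1, 0.5, -1.8]
width: 0.253
```

Call:
send_rows(motion=[0,0,0.05,0,0,0,1])

```text
time_s: 18.58
position: [0.6125, 0.0557, 0.1059]
eef_rot: [180.0, -0.0, 46.8]
ft_force: [0.1, 0.6, -1.3]
width: 0.254
```

Call:
send_rows(motion=[0,0,0.05,0,0,0,1])

```text
time_s: 18.7
position: [0.6125, 0.0557, 0.1054]
eef_rot: [180.0, -0.0, 46.8]
ft_force: [0.9, -0.4, -1.4]
width: 0.257
```

Call:
send_rows(motion=[0,0,0.06,0,0,0,1])

```text
time_s: 18.82
position: [0.6125, 0.0557, 0.1048]
eef_rot: [180.0, -0.0, 46.8]
ft_force: [0.6, -0.5, -0.7]
width: 0.25
```

Call:
send_rows(motion=[0,0,0.1,0,0,0,1])

```text
time_s: 18.95
position: [0.6125, 0.0557, 0.1038]
eef_rot: [180.0, -0.0, 46.8]
ft_force: [0.7, 0.3, -1.1]
width: 0.25
```

Call:
send_rows(motion=[0,0,0.15,0,0,0,1])

```text
time_s: 19.08
position: [0.6125, 0.0557, 0.1022]
eef_rot: [-180.0, -0.0, 46.8]
ft_force: [-0.8, 1.0, -1.7]
width: 0.251
```

Call:
send_rows(motion=[0,0,0.15,0,0,0,1,0,0,0.15,0,0,0,1])

```text
time_s: 19.32
position: [0.6125, 0.0557, 0.0991]
eef_rot: [-180.0, 0.0, 46.8]
ft_force: [0.2, -0.9, -1.5]
width: 0.251
```

Run:
```python
from h import *
from station import get_obs
o=get_obs(); o["position"]=o["position"]+[0,0,.045]
plan([.6343,.1446,.144],46.8,5,1,o)
```

```text
1.6,-0.9,0,-0,0,-0,1,1.59,-0.9,0.01,-0,0,-0,1,1.6,-0.9,-0,-0,0,-0,1,1.59,-0.9,0,-0,0,-0,1,1.6,-0.9,0,-0,0,-0,1
end [0.6343 0.1446 0.144 ] [-180.      0.     46.79]
```

Call:
send_rows(motion=[0,0,-0.5,0,0,0,1,0,0,-1.2,0,0,0,1,0,0,-1.4,0,0,0,1,0,0,-1.4,0,0,0,1])

```text
time_s: 19.82
position: [0.6127, 0.0557, 0.1458]
eef_rot: [180.0, -0.0, 46.8]
ft_force: [1.0, -0.4, -1.6]
width: 0.252
```

Call:
send_rows(motion=[1.6,-0.9,0,0,0,0,1,1.59,-0.9,0,0,0,0,1,1.6,-0.9,0,0,0,0,1,1.59,-0.9,0,0,0,0,1,1.6,-0.9,0,0,0,0,1,0,0,0,0,0,0,1,0,0,0,0,0,0,1,0,0,0,0,0,0,1])

```text
time_s: 20.82
position: [0.6343, 0.1441, 0.1443]
eef_rot: [180.0, 0.0, 46.8]
ft_force: [0.6, -0.3, -2.0]
width: 0.251
```

```bash
python3 snap.py w7
python3 - <<'E'
from h import *
f=dict(np.load("w7.npz")); c=f["color"][:,:,::-1].copy()
p=f["position"]; 
th=np.linspace(0,2*np.pi,25)
def circ(cx,cy,z,r): return np.array([[cx+r*np.cos(t),cy+r*np.sin(t),z] for t in th])
big=cv2.resize(c[150:270,250:390],None,fx=5,fy=5,interpolation=2)
def dr(P,col): 
    q=(proj(f,P,f)-[250,150])*5+2; cv2.polylines(big,[q.astype(np.int32)],True,col,1)
tz=p[2]-.069
dr(circ(p[0],p[1],tz,.005),(0,255,0))
dr(circ(.6343,.1446,.066,.01),(0,255,255))
cv2.imwrite("pics/w7c.png",big)
E
```

```text
{'time_s': np.float64(20.825), 'joint_positions': array([ 9.5730e+00,  3.4274e+01,  7.4480e+01, -5.0000e-03,  7.1248e+01,
        5.2822e+01]), 'position': array([0.634, 0.144, 0.144]), 'eef_rot': array([1.79998e+02, 4.00000e-03, 4.67520e+01]), 'ft_force': array([ 0.635, -0.342, -2.024]), 'torque': array([-0.048,  0.01 ,  0.008]), 'width': np.float64(0.251)}
```

View pics/w7c.png

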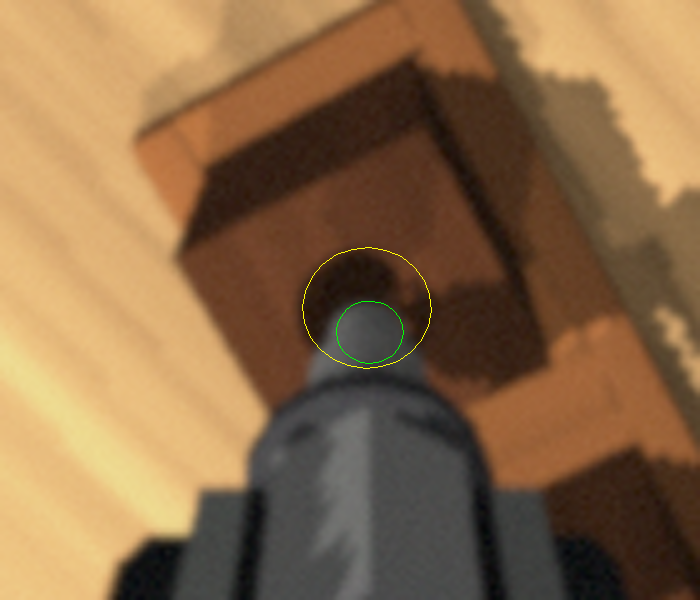

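Call:
send_rows(motion=[0,0,0.35,0,0,0,1,0,0,0.35,0,0,0,1,0,0,0.18,0,0,0,1,0,0,0.18,0,0,0,1,0,0,0.18,0,0,0,1,0,0,0.18,0,0,0,1,0,0,0.18,0,0,0,1,0,0,0.15,0,0,0,1])

```text
time_s: 21.88
position: [0.6343, 0.1447, 0.1266]
eef_rot: [-180.0, 0.0, 46.8]
ft_force: [0.2, -0.3, -1.3]
width: 0.255
```

Call:
send_rows(motion=[0,0,0.1,0,0,0,1])

```text
time_s: 22.0
position: [0.6343, 0.1447, 0.1257]
eef_rot: [-180.0, 0.0, 46.8]
ft_force: [-0.5, 0.8, -1.7]
width: 0.253
```

Call:
send_rows(motion=[0,0,0.08,0,0,0,1])

```text
time_s: 22.12
position: [0.6343, 0.1447, 0.125]
eef_rot: [180.0, -0.0, 46.8]
ft_force: [-0.3, 0.4, -1.4]
width: 0.249
```

Call:
send_rows(motion=[0,0,0.08,0,0,0,1])

```text
time_s: 22.25
position: [0.6343, 0.1447, 0.1242]
eef_rot: [180.0, -0.0, 46.8]
ft_force: [0.2, 0.2, -0.7]
width: 0.251
```

Call:
send_rows(motion=[0,0,0.08,0,0,0,1])

```text
time_s: 22.38
position: [0.6344, 0.1447, 0.1234]
eef_rot: [180.0, -0.0, 46.8]
ft_force: [-0.2, -0.8, -1.9]
width: 0.251
```

Call:
send_rows(motion=[0,0,0.08,0,0,0,1])

```text
time_s: 22.5
position: [0.6343, 0.1447, 0.1225]
eef_rot: [-180.0, 0.0, 46.8]
ft_force: [-0.5, 0.5, -0.4]
width: 0.253
```

Call:
send_rows(motion=[0,0,0.15,0,0,0,1,0,0,0.15,0,0,0,1,0,0,0.12,0,0,0,1])

```text
time_s: 22.88
position: [0.6343, 0.1446, 0.1182]
eef_rot: [-180.0, 0.0, 46.8]
ft_force: [1.3, 0.8, -0.8]
width: 0.252
```

Call:
send_rows(motion=[0,0,0.08,0,0,0,1])

```text
time_s: 23.0
position: [0.6343, 0.1447, 0.1175]
eef_rot: [-180.0, 0.0, 46.8]
ft_force: [0.6, 0.8, -2.0]
width: 0.254
```

Call:
send_rows(motion=[0,0,0.08,0,0,0,1])

```text
time_s: 23.12
position: [0.6343, 0.1447, 0.1168]
eef_rot: [180.0, -0.0, 46.8]
ft_force: [0.7, 0.2, -1.6]
width: 0.255
```

Call:
send_rows(motion=[0,0,0.08,0,0,0,1])

```text
time_s: 23.25
position: [0.6343, 0.1447, 0.1159]
eef_rot: [-180.0, 0.0, 46.8]
ft_force: [-0.5, -0.0, -1.3]
width: 0.251
```

Call:
send_rows(motion=[0,0,0.15,0,0,0,1])

```text
time_s: 23.38
position: [0.6343, 0.1447, 0.1145]
eef_rot: [180.0, -0.0, 46.8]
ft_force: [-0.8, 0.1, -1.7]
width: 0.251
```

Call:
send_rows(motion=[0,0,0.15,0,0,0,1,0,0,0.15,0,0,0,1])

```text
time_s: 23.62
position: [0.6343, 0.1447, 0.1114]
eef_rot: [-180.0, -0.0, 46.8]
ft_force: [-0.1, -0.6, -1.5]
width: 0.251
```

Call:
send_rows(motion=[0,0,0.15,0,0,0,1,0,0,0.15,0,0,0,1])

```text
time_s: 23.88
position: [0.6343, 0.1447, 0.1084]
eef_rot: [-180.0, 0.0, 46.8]
ft_force: [-0.0, 0.5, -1.5]
width: 0.253
```

Call:
send_rows(motion=[0,0,0.1,0,0,0,1])

```text
time_s: 24.0
position: [0.6343, 0.1447, 0.1074]
eef_rot: [-180.0, 0.0, 46.8]
ft_force: [0.1, 0.8, -1.8]
width: 0.25
```

Call:
send_rows(motion=[0,0,0.06,0,0,0,1])

```text
time_s: 24.12
position: [0.6344, 0.1447, 0.1068]
eef_rot: [-180.0, -0.0, 46.8]
ft_force: [-0.2, -0.3, -1.1]
width: 0.251
```

Call:
send_rows(motion=[0,0,0.05,0,0,0,1])

```text
time_s: 24.25
position: [0.6344, 0.1447, 0.1064]
eef_rot: [180.0, -0.0, 46.8]
ft_force: [1.1, 0.7, 1.0]
width: 0.249
```

Call:
send_rows(motion=[0,0,0.03,0,0,0,1])

```text
time_s: 24.38
position: [0.6345, 0.1447, 0.1064]
eef_rot: [180.0, -0.0, 46.8]
ft_force: [-0.9, 0.2, 3.2]
width: 0.25
```

Call:
send_rows(motion=[0,0,0,0,0,0,0.4,0,0,0,0,0,0,0,0,0,0,0,0,0,-1,0,0,0,0,0,0,-1,0,0,-1,0,0,0,-1,0,0,-4,0,0,0,-1,0,0,-5,0,0,0,-1])

```text
time_s: 25.25
position: [0.634, 0.1446, 0.2072]
eef_rot: [-180.0, 0.1, 46.8]
ft_force: [0.7, 0.0, -0.3]
width: 1.002
```

```bash
python3 snap.py w8
```

```text
{'time_s': np.float64(25.25), 'joint_positions': array([9.6200e+00, 3.1235e+01, 7.0610e+01, 1.0000e-03, 7.8232e+01,
       5.2826e+01]), 'position': array([0.634, 0.145, 0.207]), 'eef_rot': array([-1.79952e+02,  6.10000e-02,  4.67930e+01]), 'ft_force': array([ 0.716,  0.034, -0.339]), 'torque': array([-0.003, -0.012, -0.022]), 'width': np.float64(1.002)}
```

View pics/w8.png

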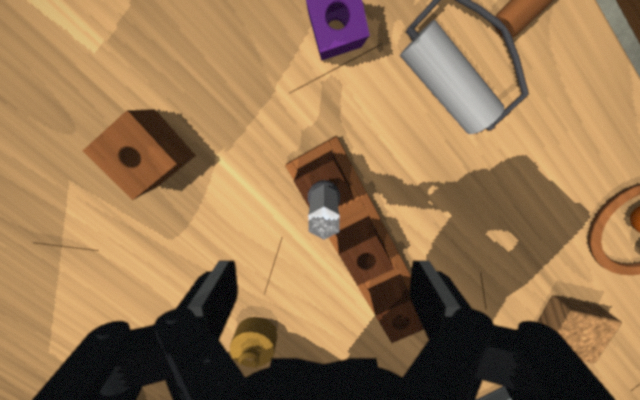

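Run:
```python
from h import *
plan([.5905,-.0302,.16],75.8,5,-1)
```

```text
-3.18,1.73,1.1,0.0015,-0.0012,-0.1012,-1,-3.35,1.4,1.1,0.0015,-0.0012,-0.1012,-1,-3.46,1.06,1.11,0.0015,-0.0012,-0.1012,-1,-3.55,0.7,1.11,0.0015,-0.0012,-0.1012,-1,-3.61,0.34,1.11,0.0015,-0.0012,-0.1012,-1
end [ 0.5905 -0.0302  0.16  ] [179.99   0.    75.79]
```

Call:
send_rows(motion=[-3.18,1.73,0.6,0,0,-0.1012,-1,-3.35,1.4,0.9,0,0,-0.1012,-1,-3.46,1.06,1.1,0,0,-0.1012,-1,-3.55,0.7,1.1,0,0,-0.1012,-1,-3.61,0.34,1.1,0,0,-0.1012,-1,0,0,0.5,0,0,0,-1,0,0,0.5,0,0,0,-1])

```text
time_s: 26.18
position: [0.5888, -0.0302, 0.1485]
eef_rot: [179.9, -0.0, 75.7]
ft_force: [-0.1, -0.4, -0.9]
width: 1.0
```

```bash
python3 snap.py w9
python3 - <<'E'
from h import *
f=dict(np.load("w9.npz"))
plan([.5905,-.0302,.030],75.8,5,-1)
E
```

```text
{'time_s': np.float64(26.175), 'joint_positions': array([-6.5020e+00,  2.6552e+01,  8.5713e+01,  9.0000e-03,  6.7682e+01,
        7.7740e+00]), 'position': array([ 0.589, -0.03 ,  0.148]), 'eef_rot': array([ 1.79949e+02, -1.50000e-02,  7.57200e+01]), 'ft_force': array([-0.073, -0.383, -0.874]), 'torque': array([-0.034, -0.019, -0.019]), 'width': np.float64(1.0)}
0,0.04,2.35,-0,-0,-0.0001,-1,0.01,0.04,2.36,-0,-0,-0.0001,-1,-0,0.04,2.35,-0,-0,-0.0001,-1,0,0.03,2.35,-0,-0,-0.0001,-1,0.01,0.04,2.35,-0,-0,-0.0001,-1
end [ 0.5905 -0.0302  0.03  ] [-1.7999e+02 -1.0000e-02  7.5790e+01]
```

View pics/w9.png

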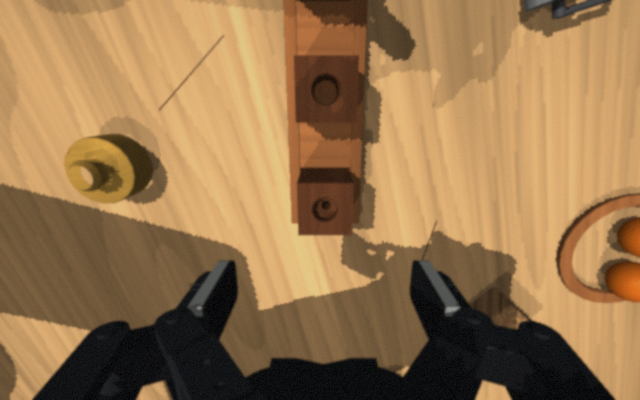

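Call:
send_rows(motion=[0,0.03,2.5,0,0,0,-1,0,0.03,2.8,0,0,0,-1,0,0.02,2.8,0,0,0,-1,0,0.02,2.3,0,0,0,-1,0,0,1.4,0,0,0,-1,0,0,0,0,0,0,0,0,0,0,0,0,0,0.3,0,0,0,0,0,0,0.5,0,0,0,0,0,0,0.5], grip_force=40)

```text
time_s: 27.35
position: [0.5902, -0.0308, 0.0313]
eef_rot: [179.9, -0.0, 75.8]
ft_force: [0.2, 1.5, 6.1]
width: 0.509
```

```bash
python3 snap.py w10
```

```text
{'time_s': np.float64(27.35), 'joint_positions': array([-6.5440e+00,  3.5514e+01,  8.9524e+01,  9.0000e-03,  5.4846e+01,
        7.6690e+00]), 'position': array([ 0.59 , -0.031,  0.031]), 'eef_rot': array([ 1.79886e+02, -2.30000e-02,  7.57810e+01]), 'ft_force': array([0.204, 1.541, 6.091]), 'torque': array([0.186, 0.138, 0.089]), 'width': np.float64(0.509)}
```

View pics/w10.png

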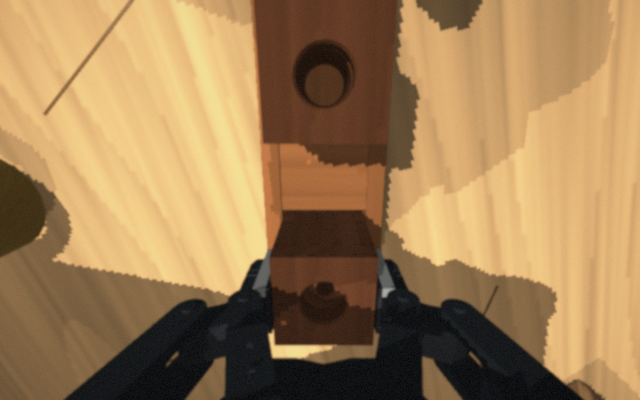

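Run:
```python
from h import *
from station import get_obs
o=get_obs(); o["position"]=o["position"]+[0,0,.085]
plan([.5507,-.3397,.11],83.7,8,1,o)
```

```text
-3.86,0.47,0.08,0.0002,-0,-0.0173,1,-3.87,0.4,0.08,0.0002,-0,-0.0173,1,-3.88,0.34,0.07,0.0002,-0,-0.0173,1,-3.88,0.27,0.08,0.0002,-0,-0.0173,1,-3.89,0.2,0.08,0.0002,-0,-0.0173,1,-3.89,0.14,0.08,0.0002,-0,-0.0173,1,-3.89,0.06,0.07,0.0002,-0,-0.0173,1,-3.89,0,0.08,0.0002,-0,-0.0173,1
end [ 0.5507 -0.3396  0.11  ] [ 1.7998e+02 -1.0000e-02  8.3710e+01]
```

Call:
send_rows(motion=[0,0,0,0,0,0,1,0,0,-0.5,0,0,0,1,0,0,-2,0,0,0,1,0,0,-3,0,0,0,1,0,0,-3,0,0,0,1])

```text
time_s: 28.02
position: [0.5895, -0.0309, 0.1174]
eef_rot: [180.0, -0.0, 75.8]
ft_force: [0.3, -0.4, -1.0]
width: 0.511
```

Call:
send_rows(motion=[-3.86,0.47,0.08,0,0,-0.0173,1,-3.87,0.4,0.08,0,0,-0.0173,1,-3.88,0.34,0.07,0,0,-0.0173,1,-3.88,0.27,0.08,0,0,-0.0173,1,-3.89,0.2,0.08,0,0,-0.0173,1,-3.89,0.14,0.08,0,0,-0.0173,1,-3.89,0.06,0.07,0,0,-0.0173,1,-3.89,0,0.08,0,0,-0.0173,1,0,0,0,0,0,0,1,0,0,0,0,0,0,1])

```text
time_s: 29.28
position: [0.5501, -0.3393, 0.1097]
eef_rot: [180.0, 0.0, 83.7]
ft_force: [-0.7, 1.0, -0.7]
width: 0.513
```

```bash
python3 snap.py w11
python3 - <<'E'
from h import *
from station import grab_frame
f=grab_frame("top"); c=f["color"][:,:,::-1]; cv2.imwrite("pics/t11.png",cv2.resize(c[180:380,380:540],None,fx=3,fy=3))
E
```

```text
{'time_s': np.float64(29.275), 'joint_positions': array([-3.4912e+01,  3.5823e+01,  7.6915e+01,  9.0000e-03,  6.7243e+01,
       -2.8619e+01]), 'position': array([ 0.55 , -0.339,  0.11 ]), 'eef_rot': array([1.79979e+02, 2.00000e-03, 8.37030e+01]), 'ft_force': array([-0.651,  1.015, -0.749]), 'torque': array([ 0.053, -0.04 , -0.031]), 'width': np.float64(0.513)}
```

View pics/w11.png

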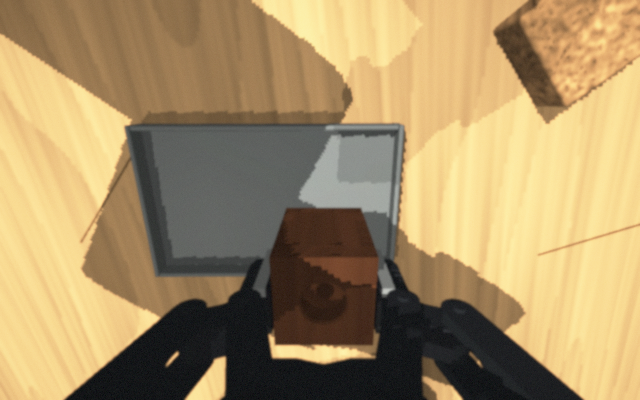

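Call:
send_rows(motion=[0,0.05,2,0,0,0,1,0,0,2.5,0,0,0,1,0,0,1.7,0,0,0,1,0,0,0.9,0,0,0,1,0,0,0.4,0,0,0,1,0,0,0.15,0,0,0,1,0,0,0.1,0,0,0,1])

```text
time_s: 30.25
position: [0.5508, -0.3399, 0.0319]
eef_rot: [180.0, 0.0, 83.7]
ft_force: [-0.4, -0.1, -0.3]
width: 0.51
```

Call:
send_rows(motion=[0,0,0.1,0,0,0,1])

```text
time_s: 30.38
position: [0.5507, -0.3398, 0.0307]
eef_rot: [180.0, 0.0, 83.7]
ft_force: [-1.1, 0.3, -0.4]
width: 0.51
```

Call:
send_rows(motion=[0,0,0.08,0,0,0,1])

```text
time_s: 30.5
position: [0.5506, -0.3398, 0.0297]
eef_rot: [180.0, 0.0, 83.7]
ft_force: [0.1, -0.1, -1.2]
width: 0.507
```

Call:
send_rows(motion=[0,0,0.06,0,0,0,1])

```text
time_s: 30.62
position: [0.5506, -0.3397, 0.0293]
eef_rot: [180.0, 0.0, 83.7]
ft_force: [-2.4, 1.5, 5.8]
width: 0.511
```

Call:
send_rows(motion=[0,0,0,0,0,0,0.2,0,0,0,0,0,0,0,0,0,0,0,0,0,-0.6,0,0,-0.5,0,0,0,-1,0,0,-3,0,0,0,-1,0,0,-5,0,0,0,-1,0,0,-4,0,0,0,-1])

```text
time_s: 31.5
position: [0.5507, -0.3398, 0.1562]
eef_rot: [179.9, 0.0, 83.7]
ft_force: [0.1, 0.0, 0.4]
width: 1.002
```

```bash
python3 snap.py w12
python3 - <<'E'
from h import *
plan([.6126,.0562,.13],75.8,11,-1)
E
```

```text
{'time_s': np.float64(31.5), 'joint_positions': array([-3.4918e+01,  3.3151e+01,  7.4592e+01,  2.0000e-03,  7.2187e+01,
       -2.8633e+01]), 'position': array([ 0.551, -0.34 ,  0.156]), 'eef_rot': array([1.79937e+02, 3.20000e-02, 8.37140e+01]), 'ft_force': array([0.092, 0.019, 0.434]), 'torque': array([-0.021, -0.009, -0.009]), 'width': np.float64(1.002)}
3.65,0.15,0.28,0.0007,0.0003,0.0126,-1,3.65,0.1,0.28,0.0007,0.0003,0.0126,-1,3.65,0.06,0.27,0.0007,0.0003,0.0126,-1,3.65,0.01,0.29,0.0007,0.0003,0.0126,-1,3.65,-0.03,0.28,0.0007,0.0003,0.0126,-1,3.65,-0.08,0.28,0.0007,0.0003,0.0126,-1,3.65,-0.12,0.28,0.0007,0.0003,0.0126,-1,3.65,-0.17,0.29,0.0007,0.0003,0.0126,-1,3.64,-0.22,0.28,0.0007,0.0003,0.0126,-1,3.64,-0.26,0.29,0.0007,0.0003,0.0126,-1,3.64,-0.31,0.29,0.0007,0.0003,0.0126,-1
end [0.6126 0.0562 0.13  ] [1.800e+02 1.000e-02 7.578e+01]
```

View pics/w12.png

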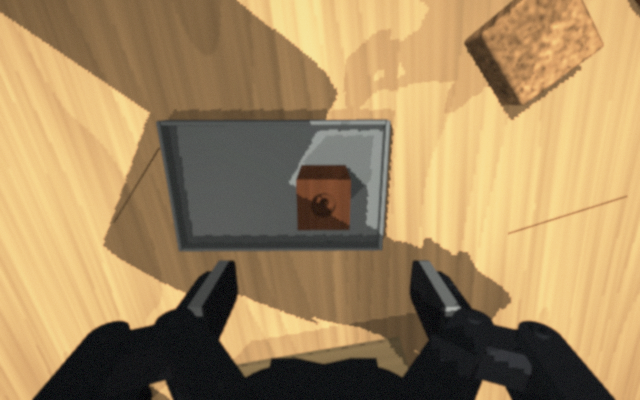

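Run:
```python
from h import *
plan([.6124,.0560,.155],-14.2,12,-.46)
```

```text
3.34,0.14,0.05,0.0008,-0.0003,0.1424,-0.46,3.33,-0.34,0.04,0.0008,-0.0003,0.1424,-0.46,3.24,-0.81,0.05,0.0008,-0.0003,0.1424,-0.46,3.1,-1.26,0.04,0.0008,-0.0003,0.1424,-0.46,2.89,-1.68,0.04,0.0008,-0.0003,0.1424,-0.46,2.62,-2.08,0.05,0.0008,-0.0003,0.1424,-0.46,2.3,-2.43,0.05,0.0008,-0.0003,0.1424,-0.46,1.93,-2.73,0.04,0.0008,-0.0003,0.1424,-0.46,1.52,-2.98,0.05,0.0008,-0.0003,0.1424,-0.46,1.08,-3.16,0.05,0.0008,-0.0003,0.1424,-0.46,0.63,-3.29,0.06,0.0008,-0.0003,0.1424,-0.46,0.15,-3.34,0.05,0.0008,-0.0003,0.1424,-0.46
end [0.6124 0.056  0.155 ] [-1.7999e+02  3.0000e-02 -1.4190e+01]
```

Call:
send_rows(motion=[3.34,0.14,0,0,0,0.1424,-0.46,3.33,-0.34,0,0,0,0.1424,-0.46,3.24,-0.81,0,0,0,0.1424,-0.46,3.1,-1.26,0,0,0,0.1424,-0.46,2.89,-1.68,0,0,0,0.1424,-0.46,2.62,-2.08,0,0,0,0.1424,-0.46,2.3,-2.43,0,0,0,0.1424,-0.46,1.93,-2.73,0,0,0,0.1424,-0.46,1.52,-2.98,0,0,0,0.1424,-0.46,1.08,-3.16,0,0,0,0.1424,-0.46,0.63,-3.29,0,0,0,0.1424,-0.46,0.15,-3.34,0,0,0,0.1424,-0.46,0,0,0,0,0,0,-0.46,0,0,0,0,0,0,-0.46])

```text
time_s: 33.3
position: [0.6108, 0.0566, 0.1539]
eef_rot: [180.0, 0.0, -14.1]
ft_force: [-0.2, -0.6, -0.1]
width: 0.733
```

```bash
python3 snap.py w13
python3 - <<'E'
from h import *
plan([.6124,.0560,.031],-14.2,5,-.46)
E
```

```text
{'time_s': np.float64(33.3), 'joint_positions': array([ 1.87600e+00,  2.91300e+01,  8.10840e+01, -1.00000e-02,
        6.97900e+01,  1.05967e+02]), 'position': array([0.611, 0.057, 0.154]), 'eef_rot': array([ 1.7999e+02,  2.0000e-03, -1.4088e+01]), 'ft_force': array([-0.229, -0.604, -0.146]), 'torque': array([-0.006, -0.035,  0.049]), 'width': np.float64(0.733)}
0.03,-0,2.46,0,-0,0.0002,-0.46,0.04,-0.01,2.46,0,-0,0.0002,-0.46,0.03,0,2.46,0,-0,0.0002,-0.46,0.03,-0,2.46,0,-0,0.0002,-0.46,0.03,-0,2.46,0,-0,0.0002,-0.46
end [0.6123 0.056  0.031 ] [179.99  -0.   -14.19]
```

View pics/w13.png

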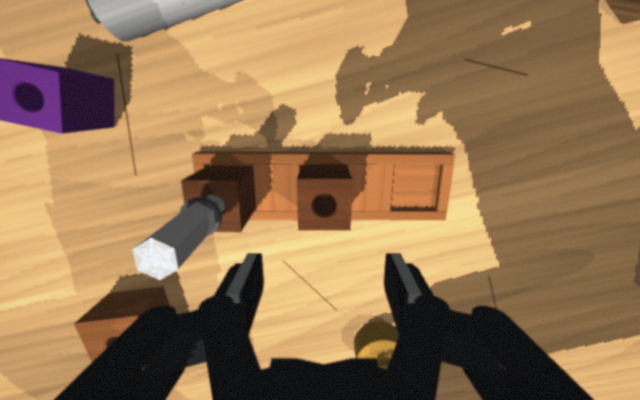

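Run:
```python
from h import *
f=dict(np.load("w13.npz")); T=f["tool_from_camera"]
v,u=np.mgrid[200:400:2,0:640:2]; px=np.c_[u.ravel(),v.ravel()]
d=f["depth"][px[:,1],px[:,0]]; p=(rays(f,px)*d[:,None])@T[:3,:3].T+T[:3,3]
p=p[(d>0)&(p[:,2]<.01)]
for z in np.arange(-.14,.01,.01):
    s=p[(p[:,2]>=z)&(p[:,2]<z+.01)]
    if len(s): print(round(z,3),len(s),"y",s[:,1].min().round(3),s[:,1].max().round(3),"x",s[:,0].min().round(3),s[:,0].max().round(3))
```

```text
-0.1 106 y -0.024 0.023 x 0.017 0.021
-0.09 2103 y -0.066 0.066 x 0.005 0.019
-0.08 2283 y -0.066 0.066 x -0.008 0.018
-0.07 1659 y -0.064 0.064 x -0.012 0.018
-0.06 1500 y -0.063 0.064 x -0.013 0.014
-0.05 349 y -0.058 0.054 x -0.01 0.014
-0.04 332 y -0.044 0.044 x -0.011 0.012
-0.03 276 y -0.044 0.045 x -0.011 0.012
-0.02 215 y -0.045 0.045 x -0.012 0.011
-0.01 41 y -0.033 0.038 x -0.011 0.011
0.0 405 y -0.101 -0.079 x -0.011 0.014
```

Call:
send_rows(motion=[0.05,0,2,0,0,0,-0.46,0,0,2.5,0,0,0,-0.46])

```text
time_s: 33.6
position: [0.6116, 0.0558, 0.109]
eef_rot: [-180.0, -0.1, -14.2]
ft_force: [-1.0, 0.1, -0.3]
width: 0.733
```

```bash
python3 snap.py w14
```

```text
{'time_s': np.float64(33.6), 'joint_positions': array([ 1.80000e+00,  3.20250e+01,  8.31050e+01, -3.00000e-03,
        6.47940e+01,  1.05999e+02]), 'position': array([0.612, 0.056, 0.109]), 'eef_rot': array([-1.79982e+02, -7.40000e-02, -1.41980e+01]), 'ft_force': array([-1.024,  0.106, -0.262]), 'torque': array([ 0.045, -0.07 ,  0.023]), 'width': np.float64(0.733)}
```

View pics/w14.png

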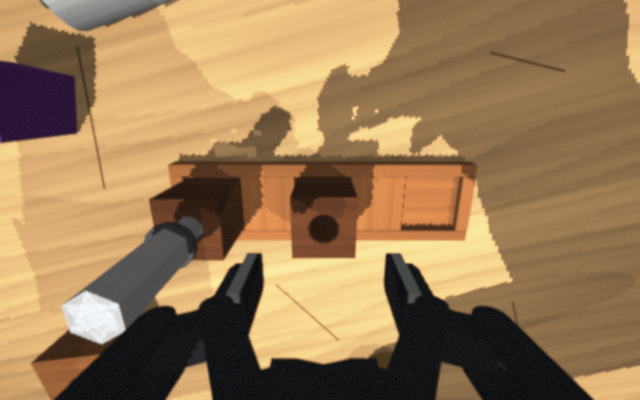

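Call:
send_rows(motion=[0,0,2.5,0,0,0,-0.46,0,0,2.5,0,0,0,-0.46,0,0,1.8,0,0,0,-0.46,0,0,0.9,0,0,0,-0.46,0,0,0,0,0,0,-0.2,0,0,0,0,0,0,0,0,0,0,0,0,0,0.3,0,0,0,0,0,0,0.6,0,0,0,0,0,0,1], grip_force=40)

```text
time_s: 34.78
position: [0.6117, 0.057, 0.0327]
eef_rot: [-180.0, -0.1, -14.2]
ft_force: [-0.8, 0.1, 6.5]
width: 0.513
```

```bash
python3 snap.py w15
```

```text
{'time_s': np.float64(34.775), 'joint_positions': array([ 1.90600e+00,  3.78640e+01,  8.52220e+01, -1.00000e-03,
        5.68480e+01,  1.06094e+02]), 'position': array([0.612, 0.057, 0.033]), 'eef_rot': array([-1.79982e+02, -6.50000e-02, -1.41880e+01]), 'ft_force': array([-0.839,  0.108,  6.483]), 'torque': array([-0.095,  0.163,  0.048]), 'width': np.float64(0.513)}
```

View pics/w15.png

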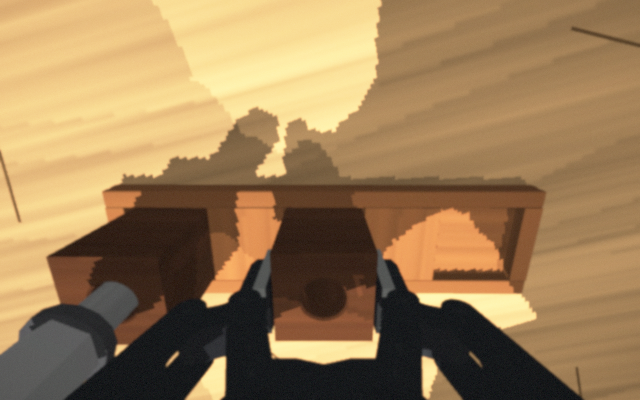

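Run:
```python
from h import *
from station import get_obs
o=get_obs(); o["position"]=o["position"]+[0,0,.09]
plan([.4563,-.3293,.115],-6.3,10,1,o)
```

```text
-0.56,4.13,0.08,-0,-0.0001,-0.0138,1,-0.62,4.11,0.07,-0,-0.0001,-0.0138,1,-0.67,4.11,0.08,-0,-0.0001,-0.0138,1,-0.73,4.1,0.07,-0,-0.0001,-0.0138,1,-0.79,4.09,0.08,-0,-0.0001,-0.0138,1,-0.84,4.08,0.08,-0,-0.0001,-0.0138,1,-0.9,4.06,0.07,-0,-0.0001,-0.0138,1,-0.96,4.05,0.08,-0,-0.0001,-0.0138,1,-1.01,4.04,0.07,-0,-0.0001,-0.0138,1,-1.07,4.03,0.08,-0,-0.0001,-0.0138,1
end [ 0.4563 -0.3293  0.115 ] [-1.7999e+02 -1.0000e-02 -6.2800e+00]
```

Call:
send_rows(motion=[0,0,-0.5,0,0,0,1,0,0,-2,0,0,0,1,0,0,-3,0,0,0,1,0,0,-3.5,0,0,0,1])

```text
time_s: 35.33
position: [0.6112, 0.057, 0.1239]
eef_rot: [-180.0, -0.0, -14.2]
ft_force: [0.9, 0.5, -1.4]
width: 0.508
```

Call:
send_rows(motion=[-0.56,4.13,0.08,0,0,-0.0138,1,-0.62,4.11,0.07,0,0,-0.0138,1,-0.67,4.11,0.08,0,0,-0.0138,1,-0.73,4.1,0.07,0,0,-0.0138,1,-0.79,4.09,0.08,0,0,-0.0138,1,-0.84,4.08,0.08,0,0,-0.0138,1,-0.9,4.06,0.07,0,0,-0.0138,1,-0.96,4.05,0.08,0,0,-0.0138,1,-1.01,4.04,0.07,0,0,-0.0138,1,-1.07,4.03,0.08,0,0,-0.0138,1,0,0,0,0,0,0,1,0,0,0,0,0,0,1])

```text
time_s: 36.83
position: [0.456, -0.329, 0.1152]
eef_rot: [180.0, -0.0, -6.3]
ft_force: [0.3, -0.3, -0.0]
width: 0.511
```

```bash
python3 snap.py w16
```

```text
{'time_s': np.float64(36.825), 'joint_positions': array([-3.9548e+01,  2.5622e+01,  9.1998e+01,  1.0000e-02,  6.2342e+01,
        5.6748e+01]), 'position': array([ 0.456, -0.329,  0.115]), 'eef_rot': array([ 1.79987e+02, -3.60000e-02, -6.30000e+00]), 'ft_force': array([ 0.267, -0.328, -0.005]), 'torque': array([ 0.001, -0.037, -0.015]), 'width': np.float64(0.511)}
```

View pics/w16.png

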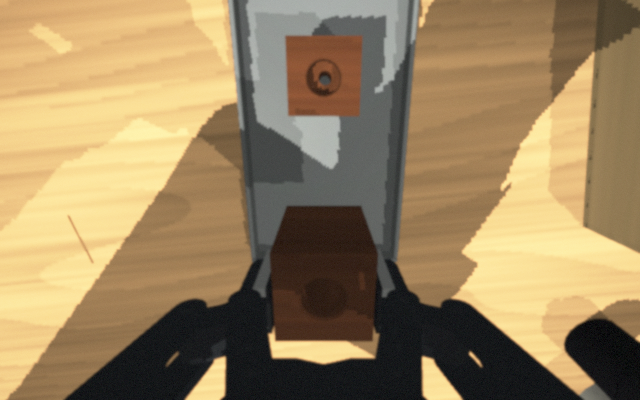

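Call:
send_rows(motion=[0,0,2,0,0,0,1,0,0,2.5,0,0,0,1,0,0,1.9,0,0,0,1,0,0,1,0,0,0,1,0,0,0.4,0,0,0,1,0,0,0.2,0,0,0,1,0,0,0.1,0,0,0,1])

```text
time_s: 37.75
position: [0.456, -0.3295, 0.0338]
eef_rot: [180.0, -0.0, -6.3]
ft_force: [-0.3, 0.6, -0.3]
width: 0.508
```

Call:
send_rows(motion=[0,0,0.1,0,0,0,1])

```text
time_s: 37.88
position: [0.4559, -0.3295, 0.0327]
eef_rot: [180.0, -0.0, -6.3]
ft_force: [-0.4, 0.7, -0.9]
width: 0.514
```

Call:
send_rows(motion=[0,0,0.08,0,0,0,1])

```text
time_s: 38.0
position: [0.4559, -0.3294, 0.0317]
eef_rot: [180.0, -0.0, -6.3]
ft_force: [-0.1, 0.5, -2.0]
width: 0.508
```

Call:
send_rows(motion=[0,0,0.06,0,0,0,1])

```text
time_s: 38.12
position: [0.4558, -0.3293, 0.031]
eef_rot: [180.0, -0.0, -6.3]
ft_force: [0.7, 0.7, -1.3]
width: 0.506
```

Call:
send_rows(motion=[0,0,0.06,0,0,0,1])

```text
time_s: 38.25
position: [0.4558, -0.3294, 0.0308]
eef_rot: [180.0, -0.0, -6.3]
ft_force: [-3.6, 2.8, 10.0]
width: 0.509
```

Call:
send_rows(motion=[0,0,0.03,0,0,0,1])

```text
time_s: 38.38
position: [0.4559, -0.3294, 0.0307]
eef_rot: [180.0, -0.0, -6.3]
ft_force: [-4.8, 2.7, 11.2]
width: 0.514
```

Seated; release and retreat.

Call:
send_rows(motion=[0,0,-0.06,0,0,0,1,0,0,0,0,0,0,0.2,0,0,0,0,0,0,0,0,0,0,0,0,0,-0.6,0,0,-0.5,0,0,0,-1,0,0,-3,0,0,0,-1,0,0,-5,0,0,0,-1,0,0,-6,0,0,0,-1,0,0,-2,0,0,0,-1,0,0,0,0,0,0,-1])

```text
time_s: 39.62
position: [0.4562, -0.3296, 0.1972]
eef_rot: [179.9, -0.2, -6.3]
ft_force: [0.7, -0.4, -1.6]
width: 0.999
```

```bash
python3 snap.py w17
python3 - <<'E'
from h import *
from station import grab_frame
for n in ("top","scene"):
    f=grab_frame(n); np.savez(n+"9.npz",**f); c=f["color"][:,:,::-1]; cv2.imwrite(f"pics/{n}9.png",c)
    if n=="scene": cv2.imwrite("pics/s9c.png",cv2.resize(c[90:310,230:430],None,fx=2.7,fy=2.7,interpolation=2))
E
```

```text
{'time_s': np.float64(39.625), 'joint_positions': array([-3.9579e+01,  2.0381e+01,  8.7568e+01,  2.0000e-03,  7.1873e+01,
        5.6707e+01]), 'position': array([ 0.456, -0.33 ,  0.197]), 'eef_rot': array([ 1.79904e+02, -1.51000e-01, -6.28600e+00]), 'ft_force': array([ 0.725, -0.356, -1.551]), 'torque': array([ 0.009, -0.005, -0.006]), 'width': np.float64(0.999)}
```

View pics/w17.png

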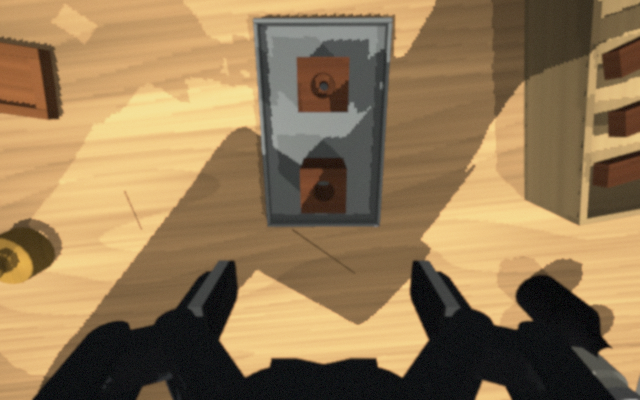

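View pics/top9.png

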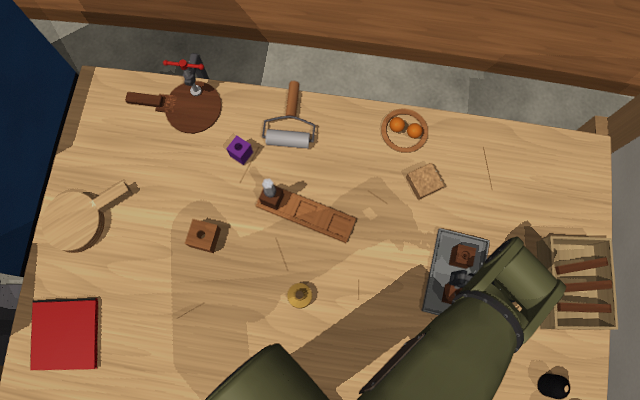

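View pics/s9c.png

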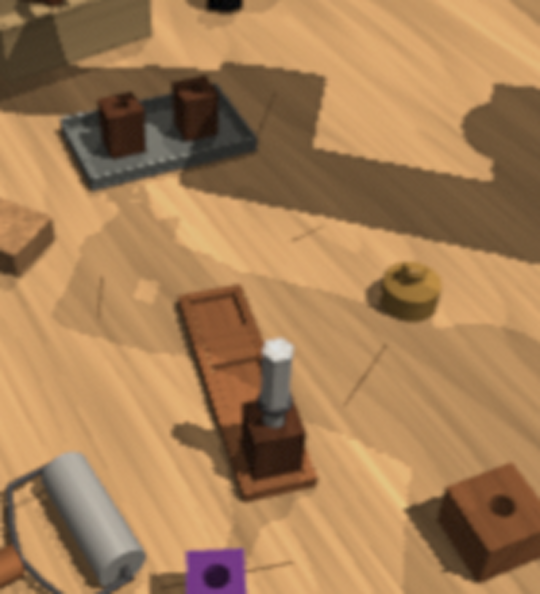

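The pictures show both rejects upright in the tray (scene crop px 122,125 and 195,110). The gauge stands in block 1 (px 275,380). The roller, weight and cork block are where they started.

```bash
python3 -c "
from station import *
print(hand_in())"
```

```text
the job is handed in; nothing more can be done
None
```

The right block is block 1, at the rack's +y end. The gauge stands released in it in its nest, and blocks 2 and 3 stand upright in the reject tray. I handed the job in after 39.7 s on the robot's clock.

**Gauging:**
- **Block 1:** the go length entered. The no-go step stopped at 28.5 mm on the first try and again when lifted and shifted 1.3 to 1.5 mm to each of four sides. The last of these gave only a light contact at the same depth. It stopped there again on the final insertion.
- **Block 2:** the no-go length entered freely to about 36 mm, so it is oversize. I did not run it down to the 48 mm collar stop.
- **Block 3:** I did not feel this one with the gauge. I took it as undersize by elimination, and its visibly small bore in the pictures agrees.

The highest contact readings I saw were about 9 N while gauging and about 11 N while setting the blocks down. These are the readings at the end of each move call, so brief peaks in between would not show.

**Last checks:** the final wrist, top and scene pictures show both rejects upright in the tray and the gauge upright in block 1. The roller, brass weight and cork block appear unmoved, and the open gripper was clear of everything. None of these checks disagreed.

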